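Clamp sample jars on an orbital shaker and start it

TASK

Get the shaker ready to run: take the empty tube rack off its platform and stand it on the blue mat, then stand every amber jar upright on the platform, in the row between the clamp bar and the rear fence. With all jars in, turn the black clamp knob clockwise until the bar holds the jars against the fence and the knob slips with a click, and stop there (never as many as five clicks); with the grey speed dial set to 6, finally press the start button. Leave the other things on the bench alone.

Things in the scene. Friction and masses are not known exactly. Their poses are not given: they have to be found in the camera images.
- shaker: white orbital shaker, fixed, 300 x 300 mm. Origin: centre of its underside on the bench; x to its rear (away from the robot), y to its left, z up. Front half: console, flat top 75 mm up, with clamp knob (right, y = -85 mm), start button (middle), speed dial (left, y = +85 mm). Rear half: aluminium platform, top 80 mm up, y = -148 to 148 mm, with rear fence, end walls and clamp bar
- row (a point): middle of the jar row on the platform's top (shaker x = 89 mm, y = 0, 80 mm above the bench), axes as the shaker's. Face of the fixed fence (12 mm thick, 45 mm high) at x = +39 mm, face of the fully open bar at x = -39 mm; end walls 35 mm high at y = -143 and +143 mm. Four jars fit side by side along y, e.g. at 66 mm pitch. A clamped jar's axis stands at x = +9 mm
- bar_face (a point): middle of the clamp bar's face that presses on the jars, 32 mm above the platform; it moves with the bar. The bar is 282 mm long (y), 12 mm thick and spans 20 to 45 mm above the platform
- clamp_bar (a joint): travel of the clamp bar towards the fence in m, 0 = fully open, 0.018 = gap of 60 mm; 0.017 to 0.018 with the jars held against the fence; driven by the clamp screw, 6 mm a radian. It starts fully open
- clamp_screw (a joint): angle of the clamp screw in rad, 0 to 4.2, growing clockwise from above (closing). A dark steel collar under the knob, 56 mm across with a white radial mark, turns with it; about 2.8 to 3.0 when the jars are held. It stays where it is left; turning the knob back opens the bar
- clamp_knob (a joint): slip of the clamp knob against the screw in rad, growing clockwise. 0 while the knob drives the screw; once the bar is blocked, at about 0.18 N m, the knob slips in clicks of 0.524 rad while collar and bar stand still, and rests at whole clicks: one reads 0.524, five 2.62. The knob's angle in the shaker is the sum of screw and slip
- knob_grip (a point): grip point of the black clamp knob, on its vertical axis, 50 mm above the console top (125 mm above the bench). The knob is a wing 60 mm long (this point's x), 14 mm thick (y), from 26 to 62 mm above the console, on a hub 44 mm across; a white dot lies on top at the +x end
- speed_dial (a joint): angle of the speed dial in rad, growing clockwise from above; a detent every 0.5236 rad; the number shown is the angle / 0.5236: 0 at 0, 6 at 3.142, 8 at 4.189 (end). About 0.11 N m takes it over a detent; let go, it settles in the nearest. It starts between 0 and 3
- dial_grip (a point): grip point of the grey speed dial on its vertical axis, 113 mm above the bench. Bar grip 54 mm long (this point's x), 14 mm thick (y), from 14 to 50 mm above the console, on a hub 52 mm across; the white line on top at the +x end is the pointer. Numbers 0 to 8 stand clockwise round it on a grey disc, 30 degrees apart: 4 to the shaker's rear, 6 at 60 degrees to the right of that
- start (a joint): travel of the start button in m, 0 = up, 0.006 = fully down; the press counts from 0.004. Springs back; 5 N press it fully
- start_top (a point): centre of the top of the black start button, 30 mm across, between knob and dial near the console's front edge; pressed straight down, its top stands about 22 mm above the console
- tube_rack: empty white tube rack, a block with a heavy foot, 60 mm (x) by 130 mm (y) by 80 mm high with ten holes in the top, 0.15 kg, at the start standing in the jar row, lengthwise along it. Origin: centre of its underside
- mat: flat blue mat, fixed to the bench, 180 mm (x) by 100 mm (y), 3 mm thick. Origin: centre of its underside. The rack is to stand upright on it with its centre within 45 mm of the mat's centre
- jar_a: amber jar with a white screw cap, standing on the bench at the start, 95 mm tall: body 60 mm across up to 62 mm, cap 53 mm across from 73 to 95 mm height, about 0.2 kg. Two to four of the four jars jar_a to jar_d are present, all alike. Origin: centre of its underside, z up
- jar_b: amber jar with a white screw cap, standing on the bench at the start, 95 mm tall: body 60 mm across up to 62 mm, cap 53 mm across from 73 to 95 mm height, about 0.2 kg. Two to four of the four jars jar_a to jar_d are present, all alike. Origin: centre of its underside, z up
- jar_c: amber jar with a white screw cap, standing on the bench at the start, 95 mm tall: body 60 mm across up to 62 mm, cap 53 mm across from 73 to 95 mm height, about 0.2 kg. Two to four of the four jars jar_a to jar_d are present, all alike. Origin: centre of its underside, z up
- jar_d: amber jar with a white screw cap, standing on the bench at the start, 95 mm tall: body 60 mm across up to 62 mm, cap 53 mm across from 73 to 95 mm height, about 0.2 kg. Two to four of the four jars jar_a to jar_d are present, all alike. Origin: centre of its underside, z up
- beaker: bystander: clear beaker, 72 mm across, 90 mm high; origin at the centre of its underside
- tip_box: bystander: blue box with clear cover, 85 x 120 mm, 67 mm high; origin at the centre of its underside
- wash_bottle: bystander: white bottle with orange cap, 68 mm across, 170 mm high; origin at the centre of its underside
There are look-alikes about, which are no part of the job. What is shaped like the jar_b but yellow is not meant. What is shaped like the jar_d but green is not meant.

How it is judged (in metres and radians):
On the way, in this order (a step that is already met when the one before it is completed fails the run):
1. the rack stands on the mat and every jar stands released in the row between bar and fence (x of jar_a in the frame of row between -0.012 and 0.015 m and y of jar_a in the frame of row between -0.122 and 0.122 m and z of jar_a in the frame of row between -0.005 and 0.005 m and angle between each of jar_a, jar_b, jar_c, jar_d's own z axis and vertical below 0.12 rad and contact force between each of jar_a, jar_b, jar_c, jar_d, tube_rack and the fingers below 0.2 N and linear speed of each of jar_a, jar_b, jar_c, jar_d, tube_rack below 0.03 m/s and x of jar_b in the frame of row between -0.012 and 0.015 m and y of jar_b in the frame of row between -0.122 and 0.122 m and z of jar_b in the frame of row between -0.005 and 0.005 m and x of jar_c in the frame of row between -0.012 and 0.015 m and y of jar_c in the frame of row between -0.122 and 0.122 m and z of jar_c in the frame of row between -0.005 and 0.005 m and x of jar_d in the frame of row between -0.012 and 0.015 m and y of jar_d in the frame of row between -0.122 and 0.122 m and z of jar_d in the frame of row between -0.005 and 0.005 m and horizontal distance between tube_rack and mat below 0.045 m and height (world z) of tube_rack below 0.008 m and angle between tube_rack's own z axis and vertical below 0.1 rad), for 0.3 s.
2. the clamp bar holds the jars against the fence and the knob has slipped by at least one click (value of joint clamp_bar above 0.016 m and value of joint clamp_knob above 0.4 rad), for 0.2 s.
3. the start button is pressed with the dial at 6 (value of joint start above 0.004 m and value of joint speed_dial between 2.96159 and 3.32159 rad), for 0.05 s.
At the end, for the whole second after the job is handed in: Jars upright in the row (within 122 mm of its middle, 0.12 rad), held to the fence: bar travel over 16 mm; knob slipped one to four clicks; dial at 6 (0.18 rad); start pressed and up again; rack upright on the mat, within 45 mm of its centre; all at rest (all of step 2 and x of jar_a in the frame of row between -0.002 and 0.015 m and y of jar_a in the frame of row between -0.122 and 0.122 m and z of jar_a in the frame of row between -0.005 and 0.005 m and angle between each of jar_a, jar_b, jar_c, jar_d's own z axis and vertical below 0.12 rad and contact force between each of jar_a, jar_b, jar_c, jar_d, tube_rack and the fingers below 0.2 N and linear speed of each of jar_a, jar_b, jar_c, jar_d, tube_rack below 0.03 m/s and x of jar_b in the frame of row between -0.002 and 0.015 m and y of jar_b in the frame of row between -0.122 and 0.122 m and z of jar_b in the frame of row between -0.005 and 0.005 m and x of jar_c in the frame of row between -0.002 and 0.015 m and y of jar_c in the frame of row between -0.122 and 0.122 m and z of jar_c in the frame of row between -0.005 and 0.005 m and x of jar_d in the frame of row between -0.002 and 0.015 m and y of jar_d in the frame of row between -0.122 and 0.122 m and z of jar_d in the frame of row between -0.005 and 0.005 m and horizontal distance between tube_rack and mat below 0.045 m and height (world z) of tube_rack below 0.008 m and angle between tube_rack's own z axis and vertical below 0.1 rad and value of joint clamp_knob below 2.4 rad and value of joint speed_dial between 2.96159 and 3.32159 rad and value of joint start below 0.002 m); the robot touches nothing.
It fails at once if the clamp knob is turned on through five clicks (value of joint clamp_knob above 2.4 rad).
It fails at once if a bystander (beaker, tip box, wash bottle) is moved more than 30 mm (distance of any of beaker, tip_box, wash_bottle from where it was at the start of the episode above 0.03 m).
Of jar_a, jar_b, jar_c, jar_d only 2 to 4 are there at a start; the rules pass over those that are not, and their reading is None.
At some moment in a run one of jar_a, jar_b, jar_c, jar_d, tube_rack may be knocked a few centimetres aside while the robot is not near it.
It also fails if it takes over 210 s, if anything falls off the work surface, if the arm or the gripper's body presses on something with over 40 N, if the wrist force passes 120 N, or if a joint passes its speed limit or range.

ROBOT

A 7-joint arm with a two-finger parallel gripper is mounted at the origin on the work surface. World frame = base frame: x ahead of the robot, y to its left, z up, the work surface at z = 0. Lengths are in m, angles in degrees, forces in N, time in s.
With the tool pointing down it reaches from about 0.425 to 0.925 m from the base axis. Payload 6.8 kg.
Tool frame: the origin (TCP) lies at the centre of the arm's flange, where the gripper is bolted on; the fingertips stand 182 mm ahead of it and the grasp point (between the pads) lies 163 mm ahead of it; z points along the fingers, x is the direction in which the jaws open and shut, and the axes are right-handed (so a half turn about z gives the same grasp; the last joint's range is limited). The gripper opens to 88 mm and grips with 3 to 60 N. Pads are 20 mm wide; open, the fingers measure 115 mm over their backs; the gripper's body (75 mm by 178 mm) begins 61 mm behind the grasp point.
Start: joints at [-69.964, 27.33, 1.283, 89.118, -0.659, 63.558, -4.761], TCP at [0.298, 0.606, 0.405] pointing down, gripper open.
Joint ranges: [-169.35, 169.35], [-19.33, 120.38], [-80.79, 83.38], [13.8, 139.57], [-78.32, 258.32], [9.67, 109.79], [-169.56, 169.56]. Speed limits (degrees/s): [136.94, 136.94, 180, 180, 180, 180, 180].

INTERFACE

Orientations are given as [roll, pitch, yaw] about the fixed x, y, z axes, in that order (R = Rz(yaw) Ry(pitch) Rx(roll)).
In Python, from plant import monitor, cams, r gives the robot as it stands.
- The arm moves only by the tool carry_out, never from a script. Its arguments are lists of equal length, an entry for each row: "grip": the gripper's target within -1 to 1 (fully open at 1, half-way at 0, shut at -1); "slide": the shift along the tool's x, y, z in mm, a list of three; "turn": the turn about the tool's z in degrees. In form: {"grip": [grip, ...], "slide": [[dx, dy, dz], ...], "turn": [turn, ...]}. A call has 1 to 20 rows; each row is the pose to reach, as a shift and turn from the pose measured when the call began, along the tool's axes at that moment; what a row does not reach only later rows make up. A row lasts 1/10 s, in which the tool goes at most 50 mm and 8.59 degrees, less where a joint would pass 70% of its speed; a pose out of reach is approached as far as the arm can. A call with a gripper value outside its range is refused whole. The fingers move at their own pace and stop on an object; "grip_force" is the grip in N (left out, the last holds). Time passes only in rows, so rows that repeat a pose let the fingers close. It gives the time, the measured TCP pose, the force and the opening at its end, in the units of the state.
- monitor.state(): the state, without advancing time (a new reading comes with each control period).
- cams.snapshot(name): name is "scene" or "top" or "wrist"; returns a dict with "image" (384x512x3 uint8, blue, green, red), "camera_matrix" (3x3 intrinsics, pixels), "pose" (4x4, takes a point from camera to world coordinates). Camera axes: x right, y down, z forward; pixel columns grow to the right and rows downward; lengths in m; the calibration is good to about 2 mm. A picture is of the moment at which its call begins. There is no depth.
- r.finish_job(): hands the job in, once; it reports no verdict.
The state is a dict: "t": time; "joint_pos": joint angles; "joint_velocities": joint speeds; "tau": joint torques, N m; "ee_pos": TCP position; "ee_rot": TCP orientation; "contact_force": force on the tool from outside, world axes, zero at the start; "wrist_torque": the same for the moment, N m; "width": finger opening in m.
Only numpy, scipy, OpenCV 4.12 (cv2) and the standard library are available. Lean on these libraries where they do the work, as an engineer would, in place of code of your own. Each camera call takes 0.05 s, during which the arm holds its last target.

## Working session

There is one attempt and no reset: what is moved stays moved. The work goes in short steps, Python scripts to look and compute and a tool call to move; the robot and the scene stay as the last step left them, time stands still between calls to the robot, and variables do not carry over. Pictures are saved under pics/ and viewed, and the job is handed in when it is done.

Besides the shell and the picture viewer there is one more tool, called after "Request:" as name([rows], argument=value, ...), one row to a line, values as JSON. carry_out: Moves the arm, as the interface text tells. Its arguments: {"type":"object","properties":{"grip":{"type":"array","items":{"type":"number"}},"slide":{"type":"array","items":{"type":"array","items":{"type":"number"}}},"turn":{"type":"array","items":{"type":"number"}},"grip_force":{"type":"number"}},"required":["grip","slide","turn"]}

```bash
ls; mkdir -p pics; python3 - <<'E'
from plant import monitor, cams, r
import cv2
s=monitor.state();print(s)
for n in ("scene","top","wrist"):
    d=cams.snapshot(n);cv2.imwrite(f"pics/{n}0.png",d["image"]);print(n,d["camera_matrix"].tolist(),d["pose"].round(4).tolist())
E
```

```text
pics
{'t': 0.0, 'joint_pos': array([-69.96493964,  27.37711787,   1.28015289,  89.17453736,
        -0.65771492,  63.55940333,  -4.76252302]), 'joint_velocities': array([ 0.03910305,  0.12607267, -0.01041955, -0.02479206,  0.04710441,
        0.08795702,  0.09653115]), 'tau': array([ 1.13269591e-03, -5.82845128e+01,  1.53471328e+00, -2.72611785e+01,
       -5.44656871e-02,  1.69471256e-02,  1.72032314e-04]), 'ee_pos': array([0.29820206, 0.60527448, 0.40369385]), 'ee_rot': array([1.79991139e+02, 1.03329231e-01, 6.37716574e+01]), 'contact_force': array([-0.6881178 ,  0.46949389,  0.13917581]), 'wrist_torque': array([ 0.04920912,  0.02278644, -0.0033709 ]), 'width': 0.08769912379354336}
scene [[358.3616867977857, 0.0, 260.0330103536128], [0.0, 358.3616867977857, 196.359062145574], [0.0, 0.0, 1.0]] [[-0.0267, 0.7707, -0.6367, 1.3923], [0.9995, 0.0321, -0.003, 0.0661], [0.0182, -0.6364, -0.7711, 1.0979], [0.0, 0.0, 0.0, 1.0]]
top [[356.1065594318237, 0.0, 258.18969266165743], [0.0, 356.1065594318237, 193.1857626661945], [0.0, 0.0, 1.0]] [[-0.0253, -0.9968, 0.0753, 0.5191], [-0.9996, 0.0247, -0.01, 0.0418], [0.0081, -0.0755, -0.9971, 1.0618], [0.0, 0.0, 0.0, 1.0]]
wrist [[329.1777105117258, 0.0, 254.78169025602665], [0.0, 329.1777105117258, 189.19640958384073], [0.0, 0.0, 1.0]] [[0.4407, 0.8716, 0.2147, 0.2399], [0.8977, -0.4276, -0.1066, 0.6334], [-0.0011, 0.2397, -0.9708, 0.3841], [0.0, 0.0, 0.0, 1.0]]
```

View pics/scene0.png

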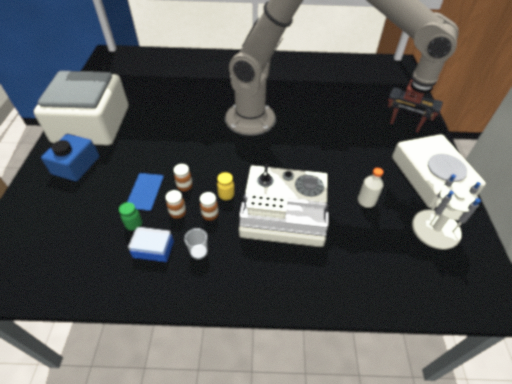

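View pics/top0.png

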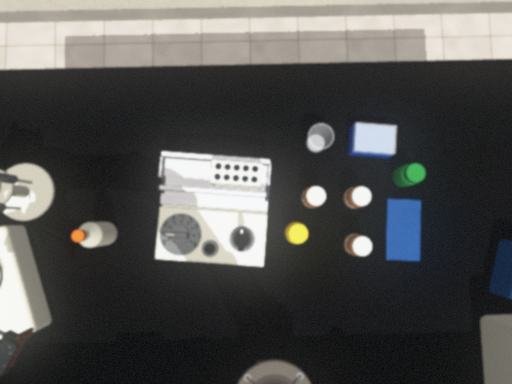

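View pics/wrist0.png

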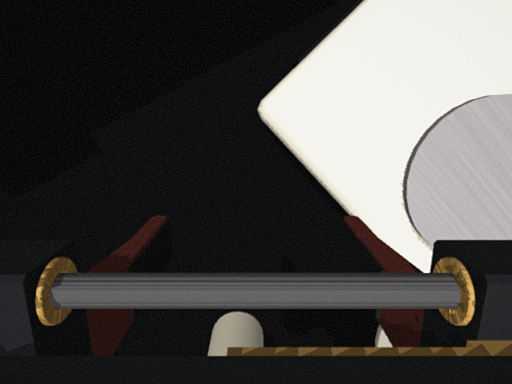

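Three amber jars stand on the bench: top view caps at about (315,196), (358,197) and (359,245). The yellow jar is at (297,233), green at (410,175), the mat at (404,230) and the shaker around (213,208). I'll enlarge these next.

```bash
cat > h.py <<'E'
import numpy as np, cv2
from plant import monitor, cams, r
def ray(d,uv):
    K=d["camera_matrix"];P=d["pose"]
    v=P[:3,:3]@np.linalg.solve(K,[uv[0],uv[1],1.]);return P[:3,3],v
def back(d,uv,z):
    o,v=ray(d,uv);return o+v*(z-o[2])/v[2]
def proj(d,p):
    P=d["pose"];q=P[:3,:3].T@(np.array(p,float)-P[:3,3]);q=d["camera_matrix"]@q;return q[:2]/q[2]
def crop(d,name,x0,y0,x1,y1,k):
    im=cv2.resize(d["image"][y0:y1,x0:x1],None,fx=k,fy=k,interpolation=cv2.INTER_CUBIC)
    cv2.imwrite(f"pics/{name}.png",im)
def mark(d,pts):
    im=d["image"].copy()
    for p in pts:
        u=proj(d,p); cv2.drawMarker(im,tuple(int(round(a)) for a in u),(0,0,255),cv2.MARKER_CROSS,5,1)
    d=dict(d);d["image"]=im;return d
def tool(dw):
    "world displacement -> tool axes (mm)"
    from scipy.spatial.transform import Rotation as R
    s=monitor.state();return R.from_euler("xyz",s["ee_rot"],degrees=True).inv().apply(np.array(dw))*1000
E
python3 - <<'E'
from h import *
d=cams.snapshot("top")
crop(d,"t1",145,140,285,275,5.5)
crop(d,"t2",280,110,440,270,3.75)
E
```

```text
(no output)
```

View pics/t1.png

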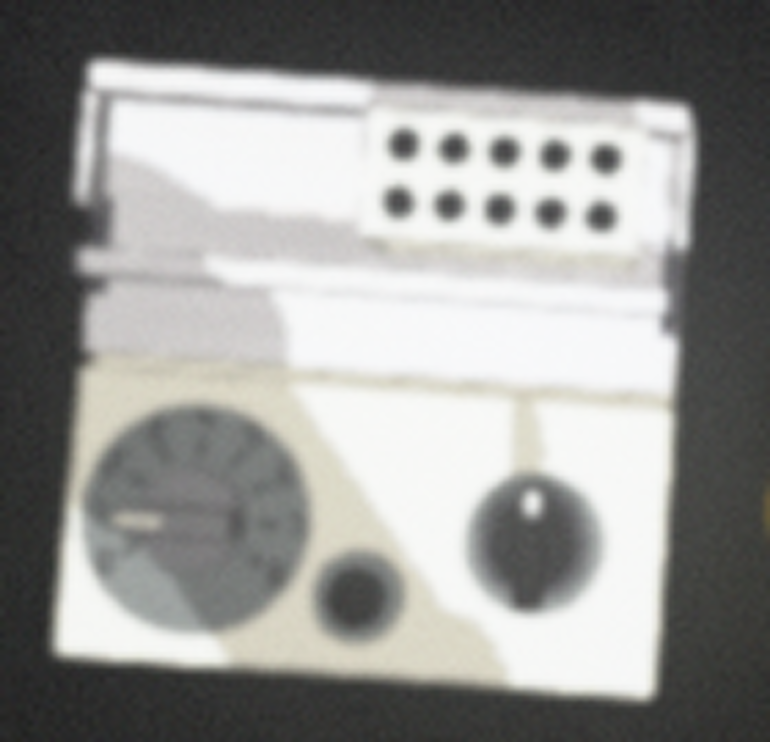

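View pics/t2.png

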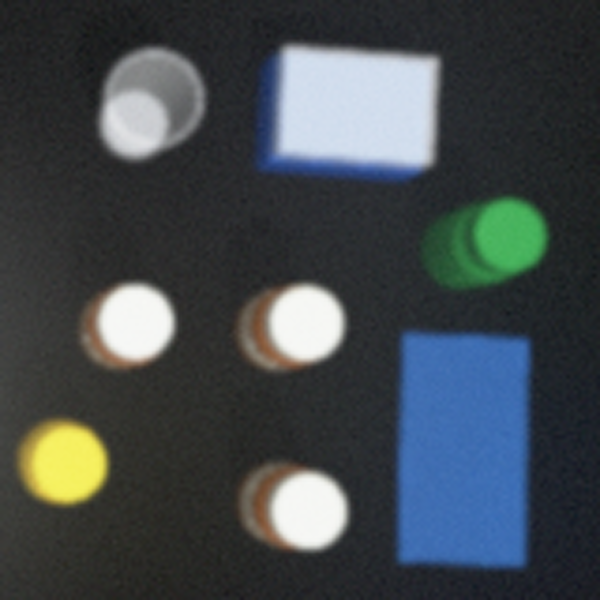

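```bash
python3 - <<'E'
from h import *
d=cams.snapshot("top")
def c1(u,v): return ((u+.5)/5.5-.5+145,(v+.5)/5.5-.5+140)
def c2(u,v): return ((u+.5)/3.75-.5+280,(v+.5)/3.75-.5+110)
P=lambda n,uv,z: print(n,back(d,uv,z).round(4))
fl=back(d,c1(53,656),.075);fr=back(d,c1(655,697),.075)
print(fl,fr,np.linalg.norm(fl-fr), "yaw",np.degrees(np.arctan2(*( (fl-fr)[[0,1]]*[-1,1]))))
P("knob",c1(530,490),.137);P("hub",c1(535,542),.100);P("dialdisc",c1(197,518),.078);P("button",c1(357,593),.1)
P("fence RL",c1(88,62),.125);P("fence RR",c1(692,103),.125)
rk=[back(d,c1(*p),.160) for p in ((404,146),(605,158),(600,216),(399,202))]
print("rack",np.mean(rk,0),rk)
for n,p in (("j1",(136,322)),("j2",(307,323)),("j3",(309,511)),("yel",(67,461)),("grn",(511,235))): P(n,c2(*p),.095)
for p in ((402,332),(530,338),(526,567),(398,563)): P("mat",c2(*p),.003)
E
```

```text
[0.42055544 0.32063401 0.075     ] [0.39254014 0.02193593 0.075     ] 0.30000900410611575 yaw -5.358175730652266
knob [0.498  0.0793 0.137 ]
hub [0.4719 0.079  0.1   ]
dialdisc [0.487 0.248 0.078]
button [0.4495 0.166  0.1   ]
fence RL [0.7089 0.2887 0.125 ]
fence RR [ 0.6819 -0.0025  0.125 ]
rack [0.64168099 0.08827951 0.16      ] [array([0.65889074, 0.13339345, 0.16      ]), array([0.65102616, 0.04029918, 0.16      ]), array([0.62400928, 0.0432795 , 0.16      ]), array([0.63279778, 0.1361459 , 0.16      ])]
j1 [ 0.5818 -0.125   0.095 ]
j2 [ 0.578  -0.2495  0.095 ]
j3 [ 0.4425 -0.2445  0.095 ]
yel [ 0.4827 -0.0714  0.095 ]
grn [ 0.6388 -0.4021  0.095 ]
mat [ 0.5746 -0.3527  0.003 ]
mat [ 0.5673 -0.4547  0.003 ]
mat [ 0.3871 -0.4407  0.003 ]
mat [ 0.3929 -0.3399  0.003 ]
```

Two jar caps, the rack holes and the shaker outline all fit the given sizes: front edge 300.0 mm, knob y -86, dial y +84, fence rear at x = 140. The dial points left, so it reads 1, and the knob dot is to the rear, so the screw is at 0.

```bash
cat >> h.py <<'E'
YAW=-5.36; _c,_s=np.cos(np.radians(YAW)),np.sin(np.radians(YAW))
SH=np.array([0.5559,0.1573])
def sh(x,y,z): # shaker frame -> world
    return np.array([SH[0]+_c*x-_s*y, SH[1]+_s*x+_c*y, z])
def insh(p): 
    q=np.array(p[:2])-SH; return np.array([_c*q[0]+_s*q[1], -_s*q[0]+_c*q[1]])
def go(gp,yaw):
    "grasp point target, jaw yaw -> slide, turn"
    s=monitor.state()
    t=np.array(gp)+[0,0,.163]; a=(s["ee_rot"][2]-yaw+180)%360-180
    print("slide",tool(t-s["ee_pos"]).round(1),"turn",round(a,1),"dist",np.linalg.norm(t-s["ee_pos"]).round(3),"tcp",s["ee_pos"].round(4),s["ee_rot"].round(2))
E
python3 - <<'E'
from h import *
print([sh(*p).round(4) for p in ((-77,-85,125),)][0], sh(-.077,-.085,.125),sh(-.077,.085,.113),sh(-.107,0,.1),sh(.089,0,.08))
go([.6417,.0883,.24],-5.3)
E
```

```text
[-84.0475 -77.2782 125.    ] [0.47129656 0.07986449 0.125     ] [0.48717682 0.24912115 0.113     ] [0.44936787 0.16729522 0.1       ] [0.64451084 0.14898622 0.08      ]
slide [-312.   536.6    1.5] turn 69.1 dist 0.621 tcp [0.2983 0.6054 0.4042] [1.800e+02 5.000e-02 6.376e+01]
```

Request:
carry_out([
  [-312, 536.6, 0],
  [-312, 536.6, 0],
  [-312, 536.6, 0],
  [-312, 536.6, 0],
  [-312, 536.6, 0],
  [-312, 536.6, 0],
  [-312, 536.6, 0],
  [-312, 536.6, 0],
  [-312, 536.6, 0],
  [-312, 536.6, 0],
  [-312, 536.6, 0],
  [-312, 536.6, 0],
  [-312, 536.6, 0],
  [-312, 536.6, 0],
  [-312, 536.6, 0],
  [-312, 536.6, 0],
  [-312, 536.6, 0],
  [-312, 536.6, 0],
], grip=[1, 1, 1, 1, 1, 1, 1, 1, 1, 1, 1, 1, 1, 1, 1, 1, 1, 1], turn=[69, 69, 69, 69, 69, 69, 69, 69, 69, 69, 69, 69, 69, 69, 69, 69, 69, 69])

```text
t: 2.05
ee_pos: [0.6413, 0.0898, 0.4045]
ee_rot: [180.0, 0.0, -5.1]
contact_force: [-1.1, 0.3, -0.1]
width: 0.088
```

```bash
python3 - <<'E'
from h import *
go([.6417,.0883,.150],-5.3)
d=cams.snapshot("wrist");cv2.imwrite("pics/w1.png",d["image"])
print([proj(d,p).round() for p in ([.6417,.0883,.16],sh(.128,0,.125),sh(.05,-.1,.125))])
E
```

```text
slide [ 0.6  1.4 91.5] turn 0.2 dist 0.092 tcp [0.6413 0.0898 0.4045] [ 1.7999e+02  3.0000e-02 -5.1100e+00]
[array([255., 203.]), array([303., 115.]), array([205., 236.])]
```

View pics/w1.png

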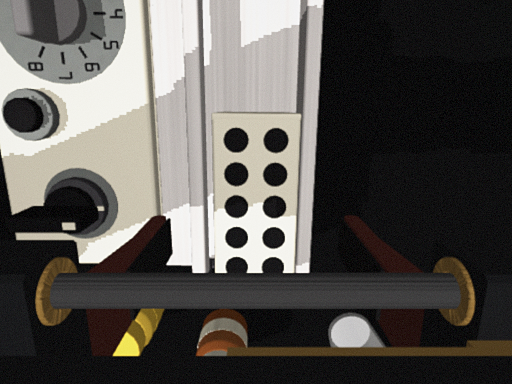

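The third hole row is at about (255,206) and I predicted (255,203), so the rack position holds. I'll descend and grip.

Request:
carry_out([
  [0.6, 1.4, 40],
  [0.6, 1.4, 75],
  [0.6, 1.4, 91],
  [0.6, 1.4, 91],
  [0.6, 1.4, 91],
  [0.6, 1.4, 91],
  [0.6, 1.4, 91],
  [0.6, 1.4, 91],
  [0.6, 1.4, 91],
  [0.6, 1.4, 91],
  [0.6, 1.4, 91],
  [0.6, 1.4, 91],
  [0.6, 1.4, 91],
], grip=[1, 1, 1, 1, 1, -1, -1, -1, -1, -1, -1, -1, -1], turn=[0, 0, 0, 0, 0, 0, 0, 0, 0, 0, 0, 0, 0], grip_force=25)

```text
t: 3.4
ee_pos: [0.642, 0.088, 0.3142]
ee_rot: [-180.0, -0.0, -5.1]
contact_force: [-1.8, -0.2, 4.7]
width: 0.0597
```

Request:
carry_out([
  [0, 0, -20],
  [0, 0, -60],
  [0, 0, -100],
  [0, 0, -120],
  [0, 0, -120],
  [0, 0, -120],
], grip=[-1, -1, -1, -1, -1, -1], turn=[0, 0, 0, 0, 0, 0])

```text
t: 4.0
ee_pos: [0.6416, 0.0881, 0.4331]
ee_rot: [180.0, 0.1, -5.1]
contact_force: [-0.1, 0.5, -2.5]
width: 0.0601
```

```bash
python3 - <<'E'
from h import *
go([.4805,-.397,.24],-94.4)
d=cams.snapshot("top");crop(d,"t3",145,110,445,275,2.6)
E
```

```text
slide [-117.1  497.5   30.3] turn 89.3 dist 0.512 tcp [0.6416 0.0881 0.4331] [ 1.7999e+02  5.0000e-02 -5.1200e+00]
```

View pics/t3.png

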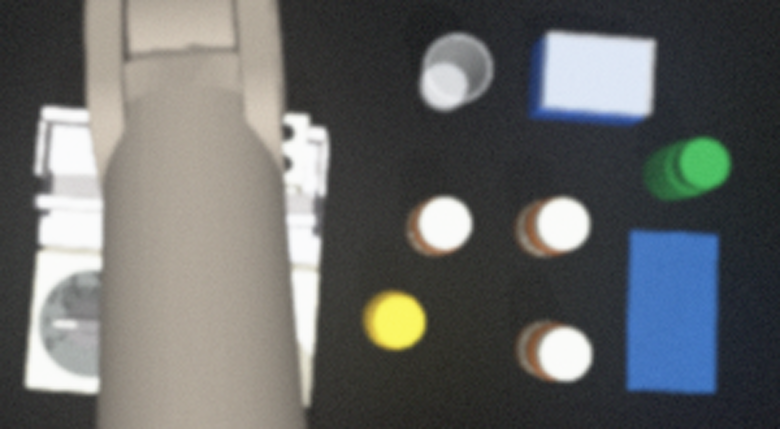

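The jars have not moved and the rack is in the gripper. I'll carry it over to the mat.

Request:
carry_out([
  [-117, 497.5, 0],
  [-117, 497.5, 0],
  [-117, 497.5, 0],
  [-117, 497.5, 0],
  [-117, 497.5, 0],
  [-117, 497.5, 0],
  [-117, 497.5, 0],
  [-117, 497.5, 0],
  [-117, 497.5, 0],
  [-117, 497.5, 0],
  [-117, 497.5, 0],
  [-117, 497.5, 0],
  [-117, 497.5, 0],
  [-117, 497.5, 0],
  [-117, 497.5, 0],
  [-117, 497.5, 0],
  [-117, 497.5, 0],
], grip=[-1, -1, -1, -1, -1, -1, -1, -1, -1, -1, -1, -1, -1, -1, -1, -1, -1], turn=[89, 89, 89, 89, 89, 89, 89, 89, 89, 89, 89, 89, 89, 89, 89, 89, 89])

```text
t: 5.75
ee_pos: [0.4808, -0.3963, 0.433]
ee_rot: [179.9, -0.0, -94.0]
contact_force: [-0.7, -0.9, -1.1]
width: 0.0602
```

```bash
python3 - <<'E'
from h import *
go([.4805,-.397,.0755],-94.4)
d=cams.snapshot("scene");crop(d,"s1",90,100,350,280,3)
E
```

```text
slide [  0.6  -0.2 194.5] turn 0.4 dist 0.195 tcp [ 0.4808 -0.3963  0.433 ] [ 1.7987e+02 -3.0000e-02 -9.4040e+01]
```

View pics/s1.png

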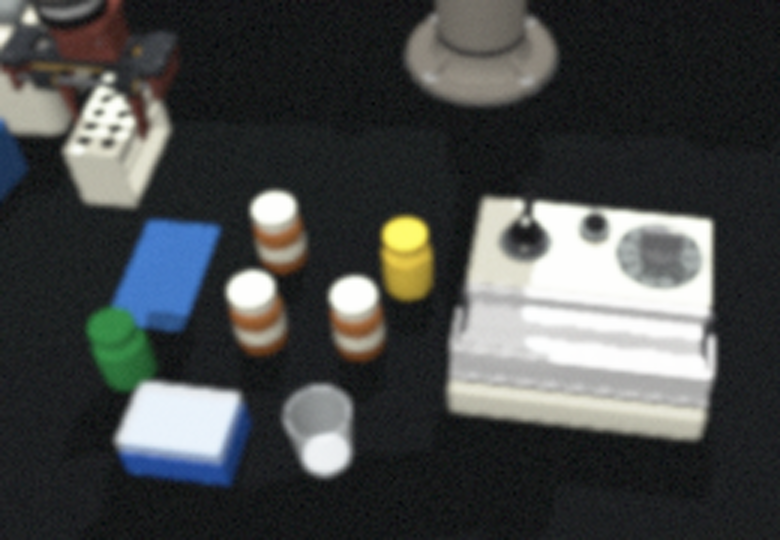

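The rack hangs level above the mat. I'll lower it and let go.

Request:
carry_out([
  [0, 0, 40],
  [0, 0, 80],
  [0, 0, 120],
  [0, 0, 160],
  [0, 0, 180],
  [0, 0, 190],
  [0, 0, 194],
  [0, 0, 194],
  [0, 0, 194],
  [0, 0, 194],
  [0, 0, 194],
  [0, 0, 194],
  [0, 0, 194],
  [0, 0, 194],
  [0, 0, 194],
  [0, 0, 194],
], grip=[-1, -1, -1, -1, -1, -1, -1, -1, -1, 1, 1, 1, 1, 1, 1, 1], turn=[0, 0, 0, 0, 0, 0, 0, 0, 0, 0, 0, 0, 0, 0, 0, 0])

```text
t: 7.4
ee_pos: [0.4802, -0.3965, 0.239]
ee_rot: [179.9, -0.0, -94.1]
contact_force: [-0.0, 0.7, -1.2]
width: 0.0881
```

Request:
carry_out([
  [0, 0, -30],
  [0, 0, -70],
  [0, 0, -110],
  [0, 0, -130],
  [0, 0, -130],
], grip=[1, 1, 1, 1, 1], turn=[0, 0, 0, 0, 0])

```text
t: 7.9
ee_pos: [0.4809, -0.3975, 0.3723]
ee_rot: [-179.8, -0.2, -94.1]
contact_force: [-0.2, -0.1, 0.2]
width: 0.0875
```

```bash
python3 - <<'E'
from h import *
go([.4425,-.2445,.2],-5.36)
d=cams.snapshot("wrist");cv2.imwrite("pics/w2.png",d["image"])
for p in ([.4805,-.397,.083],[.4425,-.2445,.095],[.578,-.2495,.095]): print(proj(d,p))
E
```

```text
slide [-149.9   49.2    8.6] turn -88.7 dist 0.158 tcp [ 0.4809 -0.3975  0.3723] [-179.84   -0.19  -94.08]
[252.41925103 188.86074832]
[ 74.89854034 248.34978741]
[45.1761675  79.19980626]
```

View pics/w2.png

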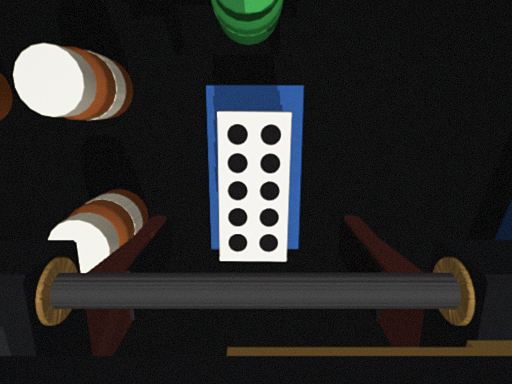

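The rack stands on the mat, its middle at about (254,188). Jar 2's cap is at (49,80) and I predicted (45,79). Next I'll move above jar 3.

Request:
carry_out([
  [-150, 49, 0],
  [-150, 49, 0],
  [-150, 49, 0],
  [-150, 49, 0],
  [-150, 49, 0],
  [-150, 49, 0],
  [-150, 49, 0],
  [-150, 49, 0],
  [-150, 49, 0],
  [-150, 49, 0],
  [-150, 49, 0],
  [-150, 49, 0],
  [-150, 49, 0],
], grip=[1, 1, 1, 1, 1, 1, 1, 1, 1, 1, 1, 1, 1], turn=[-88.7, -88.7, -88.7, -88.7, -88.7, -88.7, -88.7, -88.7, -88.7, -88.7, -88.7, -88.7, -88.7])

```text
t: 9.25
ee_pos: [0.4421, -0.2434, 0.369]
ee_rot: [179.9, 0.1, -5.4]
contact_force: [-0.6, 0.3, 0.3]
width: 0.0878
```

```bash
python3 - <<'E'
from h import *
go([.4425,-.2445,.086],-5.36)
d=cams.snapshot("wrist");cv2.imwrite("pics/w3.png",d["image"])
for p in ([.4425,-.2445,.095],[.578,-.2495,.095],[.5818,-.125,.095]): print(proj(d,p))
E
```

```text
slide [  0.7   0.9 120. ] turn -0.1 dist 0.12 tcp [ 0.4421 -0.2434  0.369 ] [ 1.7994e+02  9.0000e-02 -5.4500e+00]
[255.74113165 192.2316524 ]
[426.92304083 182.90488281]
[438.0412874    9.71804442]
```

View pics/w3.png

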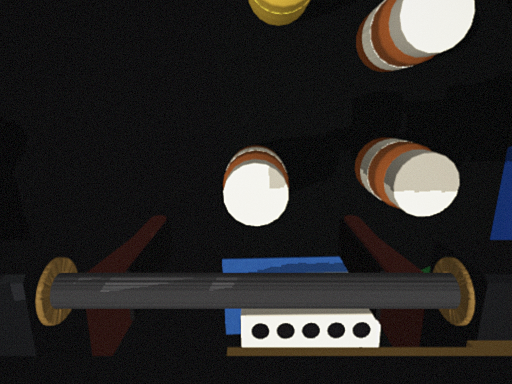

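The cap is at (256,192), which matches the prediction. Descend, grip, lift.

Request:
carry_out([
  [0, 1, 40],
  [0, 1, 80],
  [0, 1, 110],
  [0, 1, 120],
  [0, 1, 120],
  [0, 1, 120],
  [0, 1, 120],
  [0, 1, 120],
  [0, 1, 120],
  [0, 1, 120],
  [0, 1, 120],
  [0, 1, 120],
  [0, 1, 110],
  [0, 1, 80],
  [0, 1, 40],
  [0, 1, 0],
  [0, 1, -40],
  [0, 1, -70],
  [0, 1, -70],
], grip=[1, 1, 1, 1, 1, -1, -1, -1, -1, -1, -1, -1, -0.999, -1, -1, -1, -1, -1, -1], turn=[0, 0, 0, 0, 0, 0, 0, 0, 0, 0, 0, 0, 0, 0, 0, 0, 0, 0, 0])

```text
t: 11.2
ee_pos: [0.4426, -0.2453, 0.4433]
ee_rot: [179.9, -0.3, -5.5]
contact_force: [0.7, 0.2, -1.6]
width: 0.0526
```

```bash
python3 - <<'E'
from h import *
go(sh(.092,.078,.27),-5.36)
d=cams.snapshot("wrist");cv2.imwrite("pics/w4.png",d["image"])
E
```

```text
slide [ 166.2 -489.8   10.3] turn -0.1 dist 0.517 tcp [ 0.4426 -0.2453  0.4433] [179.88  -0.35  -5.47]
```

View pics/w4.png

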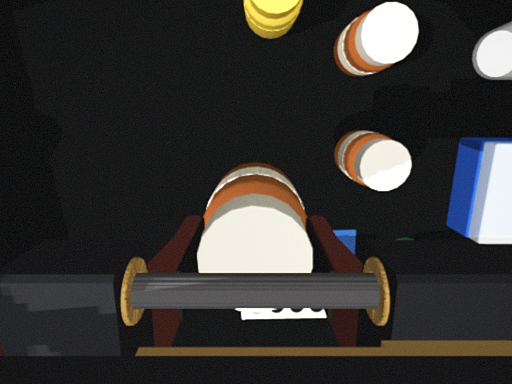

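Request:
carry_out([
  [166, -490, 0],
  [166, -490, 0],
  [166, -490, 0],
  [166, -490, 0],
  [166, -490, 0],
  [166, -490, 0],
  [166, -490, 0],
  [166, -490, 0],
  [166, -490, 0],
  [166, -490, 0],
  [166, -490, 0],
  [166, -490, 0],
  [166, -490, 0],
  [166, -490, 0],
  [166, -490, 0],
], grip=[-1, -1, -1, -1, -1, -1, -1, -1, -1, -1, -1, -1, -1, -1, -1], turn=[0, 0, 0, 0, 0, 0, 0, 0, 0, 0, 0, 0, 0, 0, 0])

```text
t: 12.75
ee_pos: [0.6538, 0.2254, 0.4406]
ee_rot: [179.9, -0.1, -5.6]
contact_force: [0.1, 0.2, -1.9]
width: 0.0529
```

```bash
python3 - <<'E'
from h import *
go(sh(.092,.078,.168),-5.36)
d=cams.snapshot("wrist");cv2.imwrite("pics/w5.png",d["image"])
E
```

```text
slide [  0.7  -1.3 109.6] turn -0.2 dist 0.11 tcp [0.6538 0.2254 0.4406] [ 1.7988e+02 -1.2000e-01 -5.5900e+00]
```

View pics/w5.png

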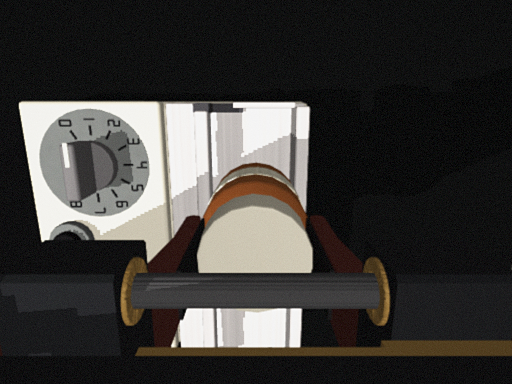

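The dial pointer is towards "1" and the jar is over the free row. Lower and release.

Request:
carry_out([
  [0.7, -1.3, 30],
  [0.7, -1.3, 60],
  [0.7, -1.3, 85],
  [0.7, -1.3, 100],
  [0.7, -1.3, 108],
  [0.7, -1.3, 110],
  [0.7, -1.3, 110],
  [0.7, -1.3, 110],
  [0.7, -1.3, 110],
  [0.7, -1.3, 110],
  [0.7, -1.3, 110],
  [0.7, -1.3, 110],
  [0.7, -1.3, 110],
  [0.7, -1.3, 100],
  [0.7, -1.3, 70],
  [0.7, -1.3, 30],
  [0.7, -1.3, 0],
  [0.7, -1.3, 0],
  [0.7, -1.3, 0],
], grip=[-1, -1, -1, -1, -1, -1, -1, -1, 1, 1, 1, 1, 1, 1, 1, 1, 1, 1, 1], turn=[0, 0, 0, 0, 0, 0, 0, 0, 0, 0, 0, 0, 0, 0, 0, 0, 0, 0, 0])

```text
t: 14.7
ee_pos: [0.6546, 0.2268, 0.4419]
ee_rot: [180.0, -0.2, -5.6]
contact_force: [-0.5, 0.1, -0.1]
width: 0.0882
```

```bash
python3 - <<'E'
from h import *
go([.578,-.2495,.25],-5.36)
d=cams.snapshot("wrist");cv2.imwrite("pics/w6.png",d["image"]); print(proj(d,sh(.092,.078,.175)))
E
```

```text
slide [-30.2 481.5  29.1] turn -0.2 dist 0.483 tcp [0.6546 0.2268 0.4419] [179.97  -0.23  -5.57]
[253.46192747 193.96827592]
```

View pics/w6.png

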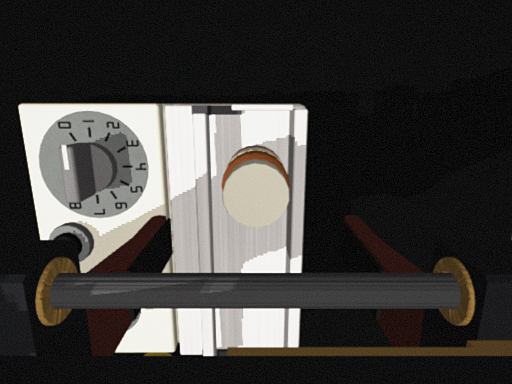

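The first jar stands in the row, cap at (255,192), as predicted. On to jar 2.

Request:
carry_out([
  [-30, 481.5, 29],
  [-30, 481.5, 29],
  [-30, 481.5, 29],
  [-30, 481.5, 29],
  [-30, 481.5, 29],
  [-30, 481.5, 29],
  [-30, 481.5, 29],
  [-30, 481.5, 29],
  [-30, 481.5, 29],
  [-30, 481.5, 29],
  [-30, 481.5, 29],
  [-30, 481.5, 29],
  [-30, 481.5, 29],
  [-30, 481.5, 29],
], grip=[1, 1, 1, 1, 1, 1, 1, 1, 1, 1, 1, 1, 1, 1], turn=[0, 0, 0, 0, 0, 0, 0, 0, 0, 0, 0, 0, 0, 0])

```text
t: 16.15
ee_pos: [0.5785, -0.2476, 0.4117]
ee_rot: [180.0, -0.1, -5.4]
contact_force: [-0.0, 0.2, 0.8]
width: 0.0881
```

```bash
python3 - <<'E'
from h import *
go([.578,-.2495,.086],-5.36)
d=cams.snapshot("wrist");cv2.imwrite("pics/w7.png",d["image"]); print(proj(d,[.578,-.2495,.095]),proj(d,[.5818,-.125,.095]))
E
```

```text
slide [ -0.5   1.8 162.7] turn -0.0 dist 0.163 tcp [ 0.5785 -0.2476  0.4117] [ 1.7995e+02 -6.0000e-02 -5.3900e+00]
[253.91912101 181.7911549 ] [244.5455927   36.18765592]
```

View pics/w7.png

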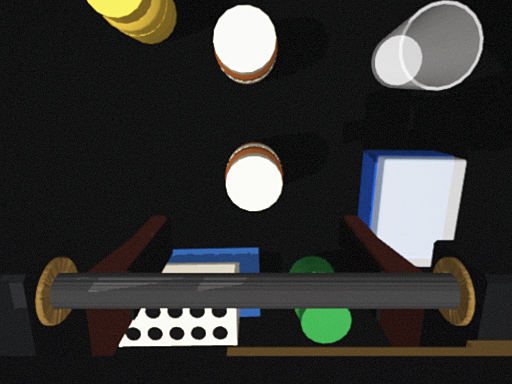

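Cap at (254,182), as predicted.

Request:
carry_out([
  [-0.5, 2, 40],
  [-0.5, 2, 80],
  [-0.5, 2, 120],
  [-0.5, 2, 150],
  [-0.5, 2, 163],
  [-0.5, 2, 163],
  [-0.5, 2, 163],
  [-0.5, 2, 163],
  [-0.5, 2, 163],
  [-0.5, 2, 163],
  [-0.5, 2, 163],
  [-0.5, 2, 163],
  [-0.5, 2, 163],
  [-0.5, 2, 150],
  [-0.5, 2, 120],
  [-0.5, 2, 80],
  [-0.5, 2, 40],
  [-0.5, 2, 0],
  [-0.5, 2, -30],
  [-0.5, 2, -30],
], grip=[1, 1, 1, 1, 1, 1, -1, -1, -1, -1, -1, -1, -1, -1, -1, -1, -1, -1, -1, -1], turn=[0, 0, 0, 0, 0, 0, 0, 0, 0, 0, 0, 0, 0, 0, 0, 0, 0, 0, 0, 0])

```text
t: 18.2
ee_pos: [0.5782, -0.2506, 0.447]
ee_rot: [179.9, -0.5, -5.4]
contact_force: [1.2, 0.2, -2.0]
width: 0.0528
```

```bash
python3 - <<'E'
from h import *
go(sh(.092,.0,.168),-5.36)
E
```

```text
slide [  30.1 -404.3  115.2] turn -0.1 dist 0.422 tcp [ 0.5782 -0.2506  0.447 ] [179.85  -0.54  -5.43]
```

Request:
carry_out([
  [30, -404, 5],
  [30, -404, 5],
  [30, -404, 5],
  [30, -404, 5],
  [30, -404, 5],
  [30, -404, 5],
  [30, -404, 5],
  [30, -404, 5],
  [30, -404, 5],
  [30, -404, 5],
  [30, -404, 5],
  [30, -404, 5],
  [30, -404, 5],
], grip=[-1, -1, -1, -1, -1, -1, -1, -1, -1, -1, -1, -1, -1], turn=[0, 0, 0, 0, 0, 0, 0, 0, 0, 0, 0, 0, 0])

```text
t: 19.5
ee_pos: [0.6464, 0.1467, 0.4413]
ee_rot: [179.8, -0.5, -5.6]
contact_force: [0.0, -0.5, -3.2]
width: 0.053
```

```bash
python3 - <<'E'
from h import *
go(sh(.092,0,.168),-5.36)
d=cams.snapshot("wrist");cv2.imwrite("pics/w8.png",d["image"])
E
```

```text
slide [-1.000e-01 -2.400e+00  1.103e+02] turn -0.2 dist 0.11 tcp [0.6464 0.1467 0.4413] [179.83  -0.54  -5.59]
```

View pics/w8.png

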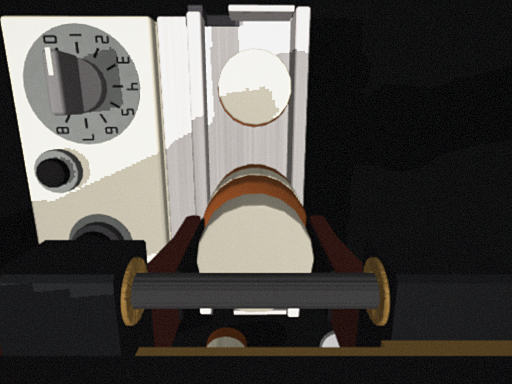

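Jar 1 is still standing at (255,88). Lower jar 2 at y = 0.

Request:
carry_out([
  [0, -2.4, 30],
  [0, -2.4, 60],
  [0, -2.4, 85],
  [0, -2.4, 100],
  [0, -2.4, 108],
  [0, -2.4, 111],
  [0, -2.4, 111],
  [0, -2.4, 111],
  [0, -2.4, 111],
  [0, -2.4, 111],
  [0, -2.4, 111],
  [0, -2.4, 111],
  [0, -2.4, 111],
  [0, -2.4, 100],
  [0, -2.4, 70],
  [0, -2.4, 30],
  [0, -2.4, 0],
  [0, -2.4, 0],
  [0, -2.4, 0],
], grip=[-1, -1, -1, -1, -1, -1, -1, -1, 1, 1, 1, 1, 1, 1, 1, 1, 1, 1, 1], turn=[0, 0, 0, 0, 0, 0, 0, 0, 0, 0, 0, 0, 0, 0, 0, 0, 0, 0, 0])

```text
t: 21.45
ee_pos: [0.6466, 0.1495, 0.4425]
ee_rot: [179.9, -0.6, -5.6]
contact_force: [0.1, 0.1, -0.8]
width: 0.0881
```

```bash
python3 - <<'E'
from h import *
go([.5818,-.125,.25],-5.36)
d=cams.snapshot("wrist");cv2.imwrite("pics/w9.png",d["image"]); print(proj(d,sh(.092,0,.175)),proj(d,sh(.092,.078,.175)))
E
```

```text
slide [-38.2 279.4  29.6] turn -0.2 dist 0.284 tcp [0.6466 0.1495 0.4425] [179.9   -0.63  -5.56]
[251.92189973 193.60586289] [251.46490093  88.92109731]
```

View pics/w9.png

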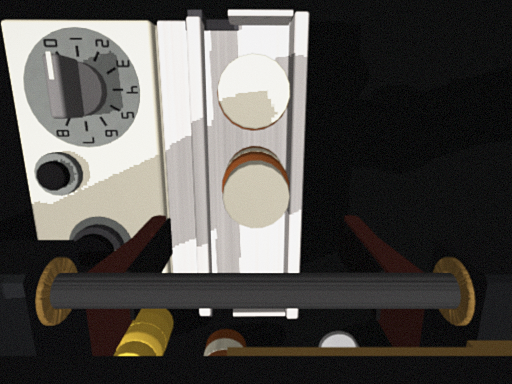

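Two jars stand in the row, caps at (254,91) and (256,191). Now the last one.

Request:
carry_out([
  [-38, 279.4, 29],
  [-38, 279.4, 29],
  [-38, 279.4, 29],
  [-38, 279.4, 29],
  [-38, 279.4, 29],
  [-38, 279.4, 29],
  [-38, 279.4, 29],
  [-38, 279.4, 29],
  [-38, 279.4, 29],
  [-38, 279.4, 29],
], grip=[1, 1, 1, 1, 1, 1, 1, 1, 1, 1], turn=[0, 0, 0, 0, 0, 0, 0, 0, 0, 0])

```text
t: 22.5
ee_pos: [0.5822, -0.1231, 0.4121]
ee_rot: [179.9, -0.5, -5.4]
contact_force: [-0.3, -0.4, -1.1]
width: 0.0877
```

```bash
python3 - <<'E'
from h import *
go([.5818,-.125,.086],-5.36)
d=cams.snapshot("wrist");cv2.imwrite("pics/w10.png",d["image"]); print(proj(d,[.5818,-.125,.095]))
E
```

```text
slide [ -1.6   1.6 163.1] turn -0.0 dist 0.163 tcp [ 0.5822 -0.1231  0.4121] [179.87  -0.47  -5.39]
[251.56986568 181.15355215]
```

View pics/w10.png

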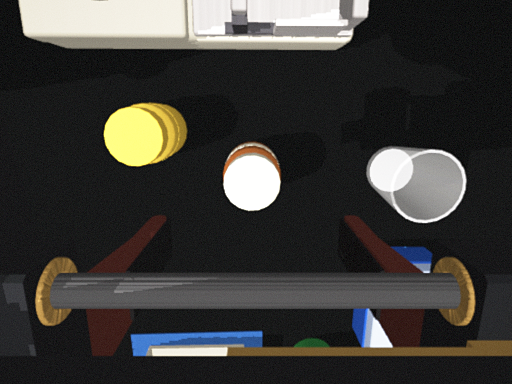

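Request:
carry_out([
  [-1.6, 1.6, 40],
  [-1.6, 1.6, 80],
  [-1.6, 1.6, 120],
  [-1.6, 1.6, 150],
  [-1.6, 1.6, 163],
  [-1.6, 1.6, 163],
  [-1.6, 1.6, 163],
  [-1.6, 1.6, 163],
  [-1.6, 1.6, 163],
  [-1.6, 1.6, 163],
  [-1.6, 1.6, 163],
  [-1.6, 1.6, 163],
  [-1.6, 1.6, 163],
  [-1.6, 1.6, 150],
  [-1.6, 1.6, 120],
  [-1.6, 1.6, 80],
  [-1.6, 1.6, 40],
  [-1.6, 1.6, 0],
  [-1.6, 1.6, -30],
  [-1.6, 1.6, -30],
], grip=[1, 1, 1, 1, 1, 1, -1, -1, -1, -1, -1, -1, -1, -1, -1, -1, -1, -1, -1, -1], turn=[0, 0, 0, 0, 0, 0, 0, 0, 0, 0, 0, 0, 0, 0, 0, 0, 0, 0, 0, 0])

```text
t: 24.55
ee_pos: [0.5809, -0.1254, 0.4472]
ee_rot: [179.9, -1.0, -5.4]
contact_force: [1.4, 0.1, -3.3]
width: 0.0529
```

```bash
python3 - <<'E'
from h import *
go(sh(.092,-.078,.168),-5.36)
E
```

```text
slide [  38.4 -201.4  116.5] turn -0.1 dist 0.236 tcp [ 0.5809 -0.1254  0.4472] [179.88  -0.98  -5.43]
```

Request:
carry_out([
  [38, -201.4, 5],
  [38, -201.4, 5],
  [38, -201.4, 5],
  [38, -201.4, 5],
  [38, -201.4, 5],
  [38, -201.4, 5],
  [38, -201.4, 5],
  [38, -201.4, 5],
  [38, -201.4, 5],
], grip=[-1, -1, -1, -1, -1, -1, -1, -1, -1], turn=[0, 0, 0, 0, 0, 0, 0, 0, 0])

```text
t: 25.45
ee_pos: [0.6377, 0.0696, 0.4425]
ee_rot: [179.9, -1.0, -5.6]
contact_force: [0.0, -0.0, -2.9]
width: 0.0527
```

```bash
python3 - <<'E'
from h import *
go(sh(.092,-.078,.168),-5.36)
d=cams.snapshot("wrist");cv2.imwrite("pics/w11.png",d["image"])
E
```

```text
slide [  0.5  -2.  111.6] turn -0.2 dist 0.112 tcp [0.6377 0.0696 0.4425] [179.86  -0.97  -5.59]
```

View pics/w11.png

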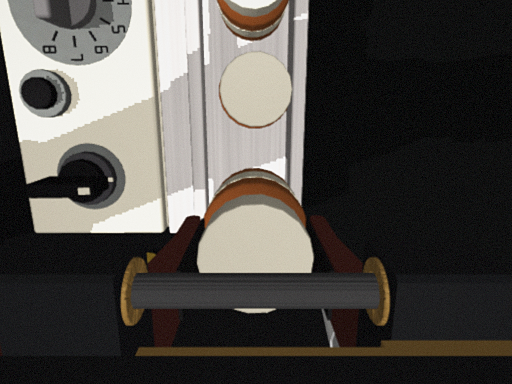

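The tool has built up about 1° of tilt, roughly 2.8 mm at the grasp point, so I'll correct x by that much.

Request:
carry_out([
  [-2, -2, 30],
  [-2, -2, 60],
  [-2, -2, 85],
  [-2, -2, 100],
  [-2, -2, 108],
  [-2, -2, 112],
  [-2, -2, 112],
  [-2, -2, 112],
  [-2, -2, 112],
  [-2, -2, 112],
  [-2, -2, 112],
  [-2, -2, 112],
  [-2, -2, 112],
  [-2, -2, 100],
  [-2, -2, 70],
  [-2, -2, 30],
  [-2, -2, 0],
  [-2, -2, 0],
  [-2, -2, 0],
], grip=[-1, -1, -1, -1, -1, -1, -1, -1, 1, 1, 1, 1, 1, 1, 1, 1, 1, 1, 1], turn=[0, 0, 0, 0, 0, 0, 0, 0, 0, 0, 0, 0, 0, 0, 0, 0, 0, 0, 0])

```text
t: 27.4
ee_pos: [0.6359, 0.072, 0.4437]
ee_rot: [179.9, -1.1, -5.6]
contact_force: [-0.8, 0.4, 0.1]
width: 0.088
```

```bash
sed -i 's/t=np.array(gp)+\[0,0,.163\];/from scipy.spatial.transform import Rotation as R; t=np.array(gp)-R.from_euler("xyz",s["ee_rot"],degrees=True).apply([0,0,.163]);/' h.py; python3 - <<'E'
from h import *
d=cams.snapshot("wrist");cv2.imwrite("pics/w12.png",d["image"]); print([proj(d,sh(.092,y,.175)) for y in (-.078,0)])
print(monitor.state()["joint_pos"].round(1))
go(sh(-.077,-.085,.2),84.64)
E
```

```text
[array([253.63857414, 193.23468   ]), array([253.32294759,  89.06048032])]
[-29.6  23.   23.7  93.4  -9.6  64.7  -9.1]
slide [-168.4    7.7   76.7] turn -90.2 dist 0.185 tcp [0.6357 0.0721 0.4424] [179.88  -0.96  -5.56]
```

View pics/w12.png

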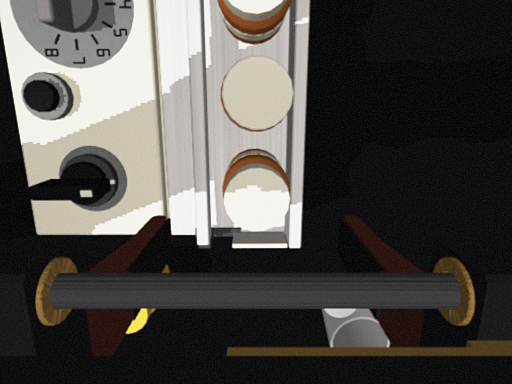

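All three jars stand in the row (caps at (256,195), (257,93), and one at the top edge). Next is the knob.

Request:
carry_out([
  [-168, 7.7, 20],
  [-168, 7.7, 20],
  [-168, 7.7, 20],
  [-168, 7.7, 20],
  [-168, 7.7, 20],
  [-168, 7.7, 20],
  [-168, 7.7, 20],
  [-168, 7.7, 20],
  [-168, 7.7, 20],
  [-168, 7.7, 20],
  [-168, 7.7, 20],
  [-168, 7.7, 20],
  [-168, 7.7, 20],
  [-168, 7.7, 20],
], grip=[1, 1, 1, 1, 1, 1, 1, 1, 1, 1, 1, 1, 1, 1], turn=[-90, -90, -90, -90, -90, -90, -90, -90, -90, -90, -90, -90, -90, -90])

```text
t: 28.85
ee_pos: [0.4679, 0.0806, 0.4192]
ee_rot: [179.1, 0.1, 84.4]
contact_force: [0.0, 0.3, 0.4]
width: 0.0876
```

```bash
python3 - <<'E'
from h import *
d=cams.snapshot("wrist");cv2.imwrite("pics/w13.png",d["image"]); print(proj(d,sh(-.077,-.085,.137)),proj(d,sh(-.077+.03,-.085,.137)))
print(monitor.state()["joint_pos"].round(1))
go(sh(-.077,-.085,.126),84.64)
d=cams.snapshot("top");crop(d,"t4",145,110,445,275,2.6)
E
```

```text
[255.59798977 188.2440089 ] [255.70012048 222.64321481]
[-28.7   6.9  12.3 115.6  -1.2  56.9  68.5]
slide [  0.2  -1.3 130.3] turn -0.3 dist 0.13 tcp [0.4679 0.0807 0.4193] [1.7908e+02 1.4000e-01 8.4380e+01]
```

View pics/w13.png

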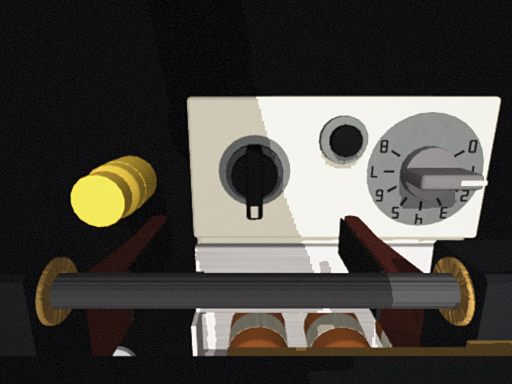

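View pics/t4.png

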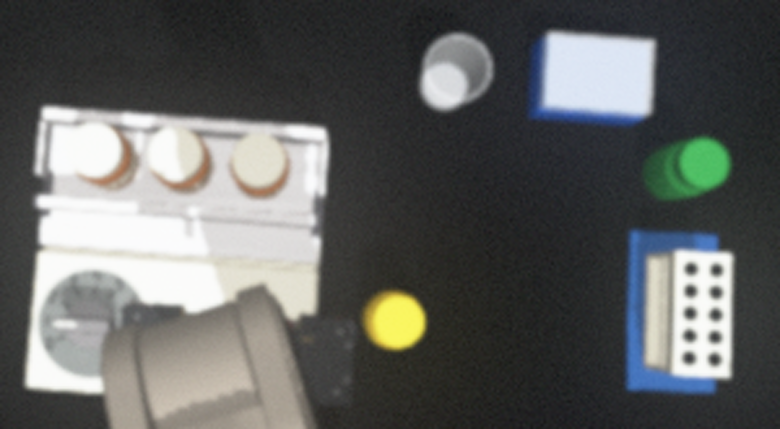

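```bash
python3 - <<'E'
from h import *
d=cams.snapshot("wrist");crop(d,"w14",205,120,305,240,5)
print(d["pose"].round(3)[:3,3])
for z in (.137,.101,.085): print(z,proj(d,sh(-.077,-.085,z)))
t=cams.snapshot("top")
b=lambda u,v,z: back(t,((u+.5)/2.6-.5+145,(v+.5)/2.6-.5+110),z)
print("rack",b(702,315,.083))
for c in ((100,151),(175,154),(259,161)): print(insh(b(*c,.175))-[.089,0])
E
```

```text
[0.404 0.086 0.399]
0.137 [255.46167457 187.90254523]
0.101 [255.44468819 178.12416183]
0.085 [255.43832252 174.45969624]
rack [ 0.47873182 -0.39479178  0.083     ]
[0.00342037 0.07094108]
[ 0.00552096 -0.0013462 ]
[ 0.00434592 -0.08263056]
```

View pics/w14.png

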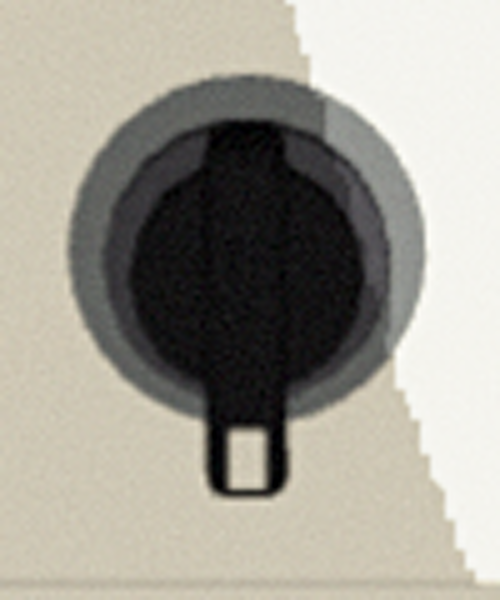

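```bash
python3 - <<'E'
from h import *
d=cams.snapshot("wrist")
for n,p in (("frontR",(-.15,-.15,.075)),("frontL",(-.15,.15,.075)),("consrearR",(0,-.15,.075)),("dial",(-.077,.085,.078)),("but",(-.107,0,.103)),("knobcollar",(-.077,-.085,.083))): print(n,proj(d,sh(*p)).round(1))
crop(d,"w15",180,85,512,265,2.35)
E
```

```text
frontR [186.6  96.8]
frontL [503.8  96. ]
consrearR [194.4 243.2]
dial [426.4 172.4]
but [350.  145.6]
knobcollar [255.4 173.9]
```

View pics/w15.png

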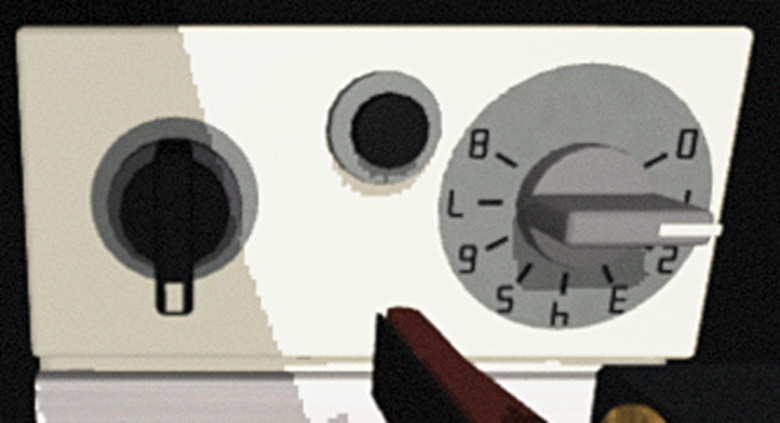

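The rack is at (0.479,-0.395) and the jars at row x = 3 to 6 mm, so step 1 is met. In this picture the knob collar centre is at about (254,171) against a predicted 174, so the knob axis is nearer x = -80 mm. I'll correct for that and descend.

```bash
python3 - <<'E'
from h import *
go(sh(-.080,-.0855,.125),84.64)
E
```

```text
slide [ -0.4  -4.6 131.6] turn -0.2 dist 0.132 tcp [0.468  0.0807 0.4196] [1.7905e+02 1.2000e-01 8.4420e+01]
```

Request:
carry_out([
  [-0.4, -4.6, 30],
  [-0.4, -4.6, 70],
  [-0.4, -4.6, 100],
  [-0.4, -4.6, 120],
  [-0.4, -4.6, 131],
  [-0.4, -4.6, 131.5],
  [-0.4, -4.6, 131.5],
  [-0.4, -4.6, 131.5],
  [-0.4, -4.6, 131.5],
  [-0.4, -4.6, 131.5],
  [-0.4, -4.6, 131.5],
  [-0.4, -4.6, 131.5],
  [-0.4, -4.6, 131.5],
  [-0.4, -4.6, 131.5],
  [-0.4, -4.6, 131.5],
  [-0.4, -4.6, 131.5],
], grip=[1, 1, 1, 1, 1, 1, 1, -1, -1, -1, -1, -1, -1, -1, -1, -1], turn=[0, 0, 0, 0, 0, 0, 0, 0, 0, 0, 0, 0, 0, 0, 0, 0], grip_force=40)

```text
t: 30.7
ee_pos: [0.4655, 0.0802, 0.288]
ee_rot: [179.1, 0.1, 84.4]
contact_force: [-0.0, 0.2, -1.3]
width: 0.0192
```

```bash
python3 - <<'E'
from h import *
s=monitor.state();print(s["ee_pos"],s["ee_rot"],s["wrist_torque"],s["contact_force"],s["width"])
d=cams.snapshot("wrist");cv2.imwrite("pics/w16.png",d["image"])
E
```

```text
[0.46554471 0.08023155 0.28800742] [1.79054405e+02 1.24165512e-01 8.44217483e+01] [ 0.02125168  0.0440603  -0.00941708] [-0.01782676  0.17556402 -1.29367542] 0.019238469665566863
```

View pics/w16.png

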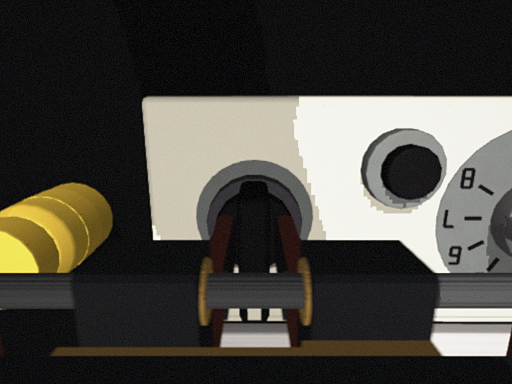

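The wing (14 mm) is between the pads and the fingers are still closing, so I'll wait a few rows.

Request:
carry_out([
  [0, 0, 0],
  [0, 0, 0],
  [0, 0, 0],
  [0, 0, 0],
  [0, 0, 0],
], grip=[-1, -1, -1, -1, -1], turn=[0, 0, 0, 0, 0])

```text
t: 31.25
ee_pos: [0.4655, 0.08, 0.288]
ee_rot: [179.1, 0.1, 84.4]
contact_force: [-0.6, -2.7, 1.3]
width: 0.014
```

Gripped at 14.0 mm. Turning clockwise.

Request:
carry_out([
  [0, 0, 0],
  [0, 0, 0],
  [0, 0, 0],
  [0, 0, 0],
  [0, 0, 0],
  [0, 0, 0],
  [0, 0, 0],
  [0, 0, 0],
  [0, 0, 0],
  [0, 0, 0],
  [0, 0, 0],
  [0, 0, 0],
  [0, 0, 0],
  [0, 0, 0],
], grip=[-1, -1, -1, -1, -1, -1, -1, -1, -1, -1, -1, -1, -1, -1], turn=[7, 14, 21, 28, 35, 42, 49, 56, 63, 70, 77, 80, 80, 80])

```text
t: 32.65
ee_pos: [0.4658, 0.0803, 0.2881]
ee_rot: [179.7, -0.9, 4.5]
contact_force: [1.1, -0.6, -0.1]
width: 0.0141
```

```bash
python3 - <<'E'
from h import *
s=monitor.state();print(s["ee_pos"],s["ee_rot"],s["wrist_torque"],s["contact_force"],s["width"],s["joint_pos"].round(1))
d=cams.snapshot("wrist");cv2.imwrite("pics/w17.png",d["image"])
d=cams.snapshot("scene");crop(d,"s2",230,150,340,250,7)
E
```

```text
[0.46576958 0.08031014 0.28809655] [179.69920396  -0.94566373   4.53132176] [-0.4448491  -0.00045344 -0.02909624] [ 1.09492656 -0.60786663 -0.14347816] 0.014055231475972716 [-42.5  19.2  29.9 124.1 -14.4  39.    1.7]
```

View pics/w17.png

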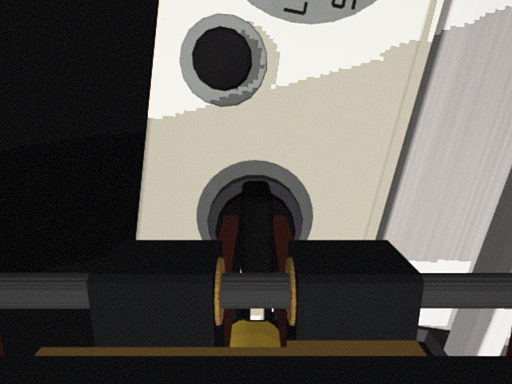

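View pics/s2.png

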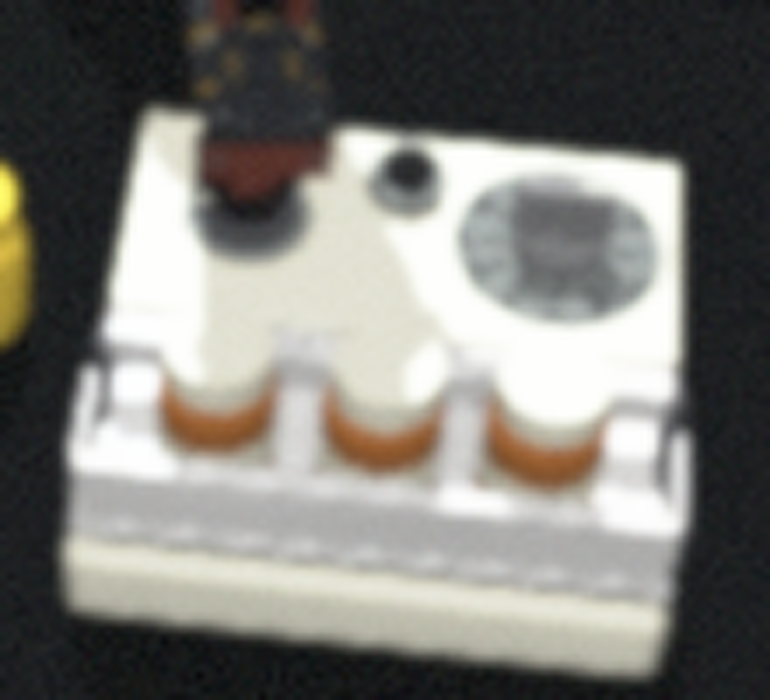

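The knob turned with the gripper: the dot end is now at (257,313), to the right. I'll turn a further 75° to about 155°, just before contact.

Request:
carry_out([
  [0, 0, 0],
  [0, 0, 0],
  [0, 0, 0],
  [0, 0, 0],
  [0, 0, 0],
  [0, 0, 0],
  [0, 0, 0],
  [0, 0, 0],
  [0, 0, 0],
  [0, 0, 0],
  [0, 0, 0],
  [0, 0, 0],
  [0, 0, 0],
], grip=[-1, -1, -1, -1, -1, -1, -1, -1, -1, -1, -1, -1, -1], turn=[7, 14, 21, 28, 35, 42, 49, 56, 63, 70, 75, 75, 75])

```text
t: 34.05
ee_pos: [0.4661, 0.0801, 0.2881]
ee_rot: [-179.1, -0.6, -70.4]
contact_force: [5.0, -2.2, -3.2]
width: 0.0138
```

```bash
python3 - <<'E'
from h import *
s=monitor.state();print(s["ee_pos"],s["ee_rot"],s["wrist_torque"],s["contact_force"],s["width"],s["joint_pos"].round(1))
d=cams.snapshot("top");crop(d,"t5",145,140,285,275,5.5)
E
```

```text
[0.46612024 0.08012027 0.28811884] [-179.10738723   -0.57891743  -70.35779997] [-0.55148723 -0.4097527  -0.01385056] [ 4.98349512 -2.1873846  -3.2154611 ] 0.013789533367040585 [-57.3  24.2  49.7 124.9 -27.6  41.3 -59.5]
```

View pics/t5.png

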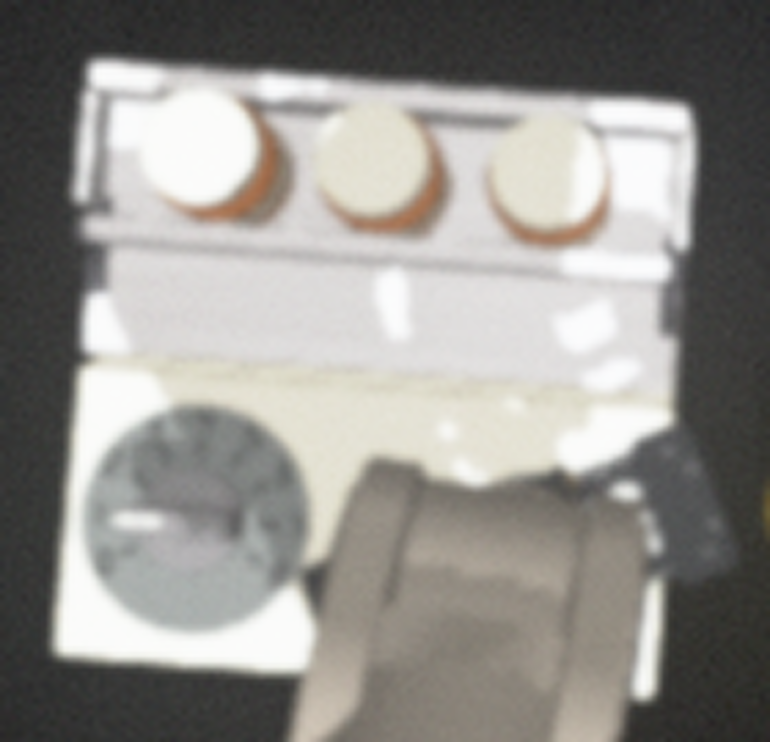

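The bar moved up against the jars (left end from v=262 to 228 in the crop, about 16.5 mm). The final turn comes in two parts.

Request:
carry_out([
  [0, 0, 0],
  [0, 0, 0],
  [0, 0, 0],
  [0, 0, 0],
  [0, 0, 0],
  [0, 0, 0],
  [0, 0, 0],
], grip=[-1, -1, -1, -1, -1, -1, -1], turn=[5, 10, 15, 20, 25, 25, 25])

```text
t: 34.8
ee_pos: [0.4663, 0.0799, 0.2882]
ee_rot: [-178.9, -0.2, -95.2]
contact_force: [4.0, -3.0, -2.2]
width: 0.014
```

```bash
python3 - <<'E'
from h import *
s=monitor.state();print(s["ee_pos"],s["ee_rot"],s["wrist_torque"],s["contact_force"],s["width"],s["joint_pos"].round(1))
E
```

```text
[0.46626922 0.07985442 0.28815649] [-1.78910573e+02 -1.67893858e-01 -9.51924978e+01] [-0.70087728 -0.22327217  0.25026993] [ 3.9984502  -2.95679095 -2.20600738] 0.014030630841356476 [-61.8  27.2  56.4 125.1 -33.2  43.  -78.5]
```

The torque about vertical is now 0.25 N m, so the bar is blocked and the slip has begun. One more click.

Request:
carry_out([
  [0, 0, 0],
  [0, 0, 0],
  [0, 0, 0],
  [0, 0, 0],
  [0, 0, 0],
  [0, 0, 0],
  [0, 0, 0],
  [0, 0, 0],
], grip=[-1, -1, -1, -1, -1, -1, -1, -1], turn=[5, 10, 15, 20, 25, 28, 28, 28])

```text
t: 35.6
ee_pos: [0.4662, 0.0795, 0.2881]
ee_rot: [-179.0, 0.3, -123.0]
contact_force: [1.8, -3.5, 1.3]
width: 0.0137
```

```bash
python3 - <<'E'
from h import *
s=monitor.state();print(s["ee_pos"],s["ee_rot"],s["wrist_torque"],s["contact_force"],s["width"],s["joint_pos"].round(1))
E
```

```text
[0.46618368 0.07953593 0.28811361] [-178.96501104    0.34131886 -123.04992356] [-0.78632539  0.09268647  0.21950246] [ 1.75904175 -3.48111714  1.29622545] 0.013686162414730417 [-66.   31.6  63.7 125.2 -40.1  46.  -99.3]
```

Request:
carry_out([
  [0, 0, 0],
  [0, 0, 0],
  [0, 0, 0],
  [0, 0, 0],
  [0, 0, 0],
  [0, 0, 0],
  [0, 0, -20],
  [0, 0, -60],
  [0, 0, -100],
  [0, 0, -140],
  [0, 0, -150],
  [0, 0, -150],
], grip=[1, 1, 1, 1, 1, 1, 1, 1, 1, 1, 1, 1], turn=[0, 0, 0, 0, 0, 0, 0, 0, 0, 0, 0, 0])

```text
t: 36.8
ee_pos: [0.4639, 0.0803, 0.4394]
ee_rot: [-178.9, 0.6, -123.0]
contact_force: [-0.4, 1.0, -0.3]
width: 0.0878
```

```bash
python3 - <<'E'
from h import *
d=cams.snapshot("wrist");cv2.imwrite("pics/w18.png",d["image"])
print(proj(d,sh(-.08,-.085,.137)))
go(sh(-.0805,.084,.25),174.64)
d=cams.snapshot("top");crop(d,"t6",145,140,285,275,5.5)
E
```

```text
[255.06624918 186.13266875]
slide [-150.4   77.7   25.1] turn 62.4 dist 0.171 tcp [0.4634 0.0805 0.4382] [-179.01    0.46 -122.97]
```

View pics/w18.png

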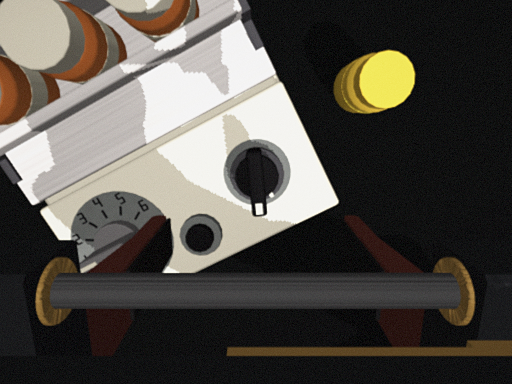

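View pics/t6.png

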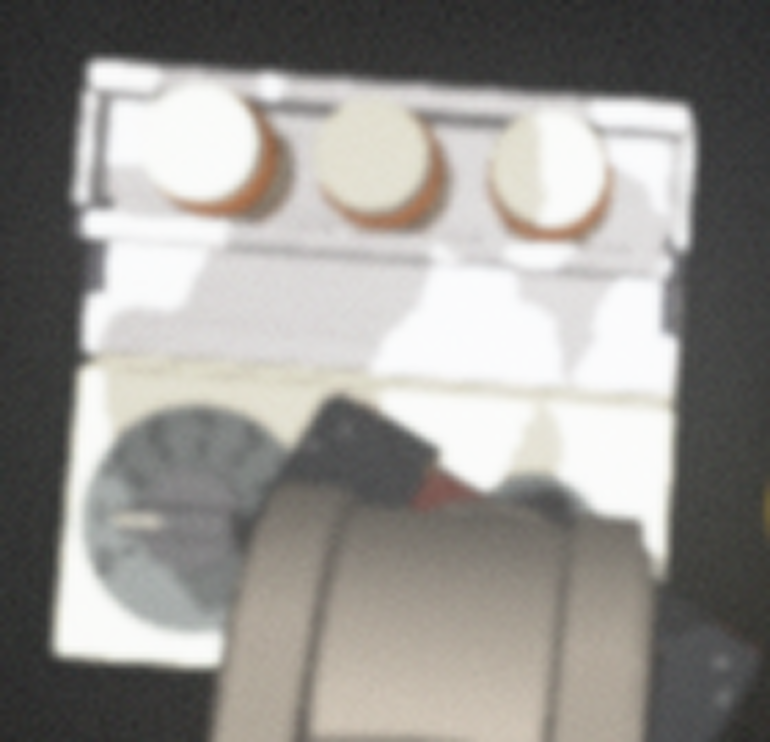

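```bash
python3 - <<'E'
from h import *
d=cams.snapshot("wrist");crop(d,"w19",210,125,305,230,6)
E
```

```text
(no output)
```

View pics/w19.png

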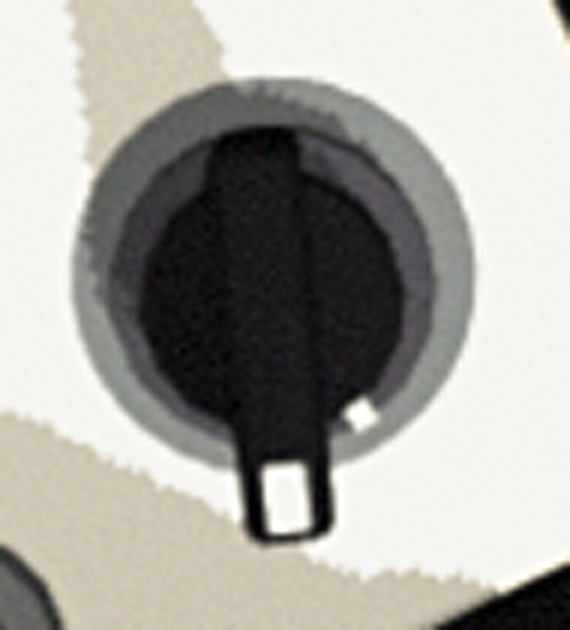

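```bash
python3 - <<'E'
from h import *
d=cams.snapshot("wrist")
c=lambda u,v:((u+.5)/6-.5+210,(v+.5)/6-.5+125)
a=insh(back(d,c(285,505),.137)); w=insh(back(d,c(254,130),.137))
m=insh(back(d,c(360,415),.088)); col=insh(back(d,c(272,282),.088))
print(a,w,m,col)
A=lambda p,q:np.degrees(np.arctan2(-(p-q)[1],(p-q)[0]))%360
print("knob",A(a,w),"rad",np.radians(A(a,w)),"collar",A(m,col),np.radians(A(m,col)))
E
```

```text
[-0.10071888 -0.07835839] [-0.04952976 -0.10004524] [-0.10518771 -0.09066325] [-0.07759386 -0.08797738]
knob 202.96048940860925 rad 3.54232879163931 collar 174.4405719479708 3.044562329554149
```

The knob reads about 203° and the collar mark about 174°, so the screw is at about 3.0 rad and the slip about 0.5 rad, which is one click. Next is the dial, unwinding the wrist the long way so there is range for a 150° clockwise turn.

Request:
carry_out([
  [-150, 77.7, 0],
  [-150, 77.7, 0],
  [-150, 77.7, 0],
  [-150, 77.7, 0],
  [-150, 77.7, 0],
  [-150, 77.7, 0],
  [-150, 77.7, 0],
  [-150, 77.7, 0],
  [-150, 77.7, 0],
  [-150, 77.7, 0],
  [-150, 77.7, 0],
  [-150, 77.7, 0],
  [-150, 77.7, 0],
  [-150, 77.7, 0],
  [-150, 77.7, 0],
  [-150, 77.7, 0],
  [-150, 77.7, 0],
  [-150, 77.7, 0],
  [-150, 77.7, 0],
], grip=[1, 1, 1, 1, 1, 1, 1, 1, 1, 1, 1, 1, 1, 1, 1, 1, 1, 1, 1], turn=[-8, -16, -24, -32, -40, -48, -56, -64, -72, -80, -88, -96, -104, -112, -120, -128, -136, -144, -150])

```text
t: 38.9
ee_pos: [0.4796, 0.248, 0.4346]
ee_rot: [179.2, -0.5, 27.2]
contact_force: [-0.4, 0.4, 0.9]
width: 0.0876
```

```bash
python3 - <<'E'
from h import *
go(sh(-.0805,.084,.23),174.64)
print(monitor.state()["joint_pos"].round(1))
E
```

```text
slide [ 2.  -1.3 41.7] turn -147.4 dist 0.042 tcp [0.4796 0.248  0.4346] [179.24  -0.51  27.2 ]
[-65.   14.3  37.2 107.7  -9.   60.5   2.8]
```

Request:
carry_out([
  [2, -1, 0],
  [2, -1, 0],
  [2, -1, 0],
  [2, -1, 0],
  [2, -1, 0],
  [2, -1, 0],
  [2, -1, 0],
  [2, -1, 0],
  [2, -1, 0],
  [2, -1, 0],
  [2, -1, 0],
  [2, -1, 0],
  [2, -1, 0],
  [2, -1, 0],
  [2, -1, 0],
  [2, -1, 0],
  [2, -1, 0],
  [2, -1, 0],
  [2, -1, 0],
  [2, -1, 0],
], grip=[1, 1, 1, 1, 1, 1, 1, 1, 1, 1, 1, 1, 1, 1, 1, 1, 1, 1, 1, 1], turn=[-8, -16, -24, -32, -40, -48, -56, -64, -72, -80, -88, -96, -104, -112, -120, -128, -136, -144, -147.4, -147.4])

```text
t: 40.9
ee_pos: [0.481, 0.2492, 0.4329]
ee_rot: [-179.5, 0.7, 174.6]
contact_force: [-0.1, -0.1, -0.4]
width: 0.0879
```

```bash
python3 - <<'E'
from h import *
go(sh(-.0805,.084,.113),174.64)
print(monitor.state()["joint_pos"].round(1))
d=cams.snapshot("wrist");cv2.imwrite("pics/w20.png",d["image"])
for p in ((-.0805,.084,.125),(-.0805,.084,.078),(-.0805,.111,.125),(-.15,.15,.075)): print(proj(d,sh(*p)).round(1))
E
```

```text
slide [  1.1   2.1 156.9] turn -0.1 dist 0.157 tcp [0.481  0.2492 0.4329] [-179.53    0.68  174.57]
[-45.6  13.1  13.5 106.4  -2.6  60.6 143.4]
[255.9 185.2]
[256.2 175.2]
[255.8 213.9]
[319.9 234.2]
```

View pics/w20.png

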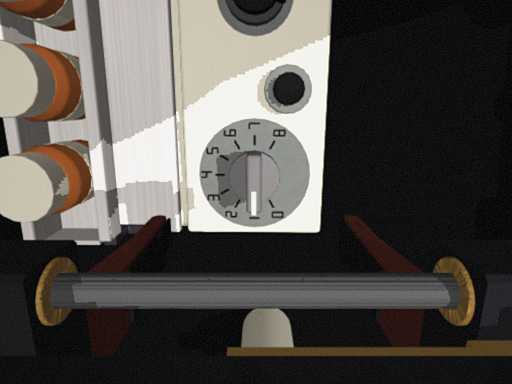

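The pointer lies on "1" and the disc centre is at (254,173), against a predicted (256,175). I'll descend and grip.

Request:
carry_out([
  [1, 2, 40],
  [1, 2, 80],
  [1, 2, 120],
  [1, 2, 145],
  [1, 2, 156],
  [1, 2, 157],
  [1, 2, 157],
  [1, 2, 157],
  [1, 2, 157],
  [1, 2, 157],
  [1, 2, 157],
  [1, 2, 157],
  [1, 2, 157],
  [1, 2, 157],
  [1, 2, 157],
  [1, 2, 157],
  [1, 2, 157],
  [1, 2, 157],
  [1, 2, 157],
  [1, 2, 157],
], grip=[1, 1, 1, 1, 1, 1, 1, -1, -1, -1, -1, -1, -1, -1, -1, -1, -1, -1, -1, -1], turn=[0, 0, 0, 0, 0, 0, 0, 0, 0, 0, 0, 0, 0, 0, 0, 0, 0, 0, 0, 0])

```text
t: 42.95
ee_pos: [0.4831, 0.2497, 0.2763]
ee_rot: [-179.6, 0.8, 174.4]
contact_force: [5.0, -0.7, -3.9]
width: 0.0136
```

Request:
carry_out([
  [0, 0, 0],
  [0, 0, 0],
  [0, 0, 0],
  [0, 0, 0],
  [0, 0, 0],
  [0, 0, 0],
  [0, 0, 0],
  [0, 0, 0],
  [0, 0, 0],
  [0, 0, 0],
  [0, 0, 0],
  [0, 0, 0],
  [0, 0, 0],
  [0, 0, 0],
], grip=[-1, -1, -1, -1, -1, -1, -1, -1, -1, -1, -1, -1, -1, -1], turn=[7, 14, 21, 28, 35, 42, 49, 56, 63, 70, 75, 75, 75, 75])

```text
t: 44.35
ee_pos: [0.4831, 0.2498, 0.2763]
ee_rot: [179.3, 0.6, 99.5]
contact_force: [1.9, 0.7, -1.0]
width: 0.0136
```

Request:
carry_out([
  [0, 0, 0],
  [0, 0, 0],
  [0, 0, 0],
  [0, 0, 0],
  [0, 0, 0],
  [0, 0, 0],
  [0, 0, 0],
  [0, 0, 0],
  [0, 0, 0],
  [0, 0, 0],
  [0, 0, 0],
  [0, 0, 0],
  [0, 0, 0],
  [0, 0, 0],
], grip=[-1, -1, -1, -1, -1, -1, -1, -1, -1, -1, -1, -1, -1, -1], turn=[7, 14, 21, 28, 35, 42, 49, 56, 63, 70, 75, 75, 75, 75])

```text
t: 45.75
ee_pos: [0.4832, 0.2497, 0.2763]
ee_rot: [179.2, -0.5, 24.6]
contact_force: [1.3, -0.3, -0.4]
width: 0.0137
```

```bash
python3 - <<'E'
from h import *
s=monitor.state();print(s["ee_pos"],s["ee_rot"],s["wrist_torque"],s["contact_force"],s["width"],s["joint_pos"].round(1))
E
```

```text
[0.48320134 0.24974197 0.27627601] [179.23846325  -0.54270637  24.63571371] [2.94704276e-01 1.34520467e-01 2.19335422e-04] [ 1.3172774  -0.33077279 -0.37608507] 0.013733484770908784 [-71.9  33.7  50.8 116.1 -35.3  46.3  24.1]
```

Yaw is 24.6°, so the dial has turned 150° and the torque is near zero. I'll release, lift and look.

Request:
carry_out([
  [0, 0, 0],
  [0, 0, 0],
  [0, 0, 0],
  [0, 0, 0],
  [0, 0, 0],
  [0, 0, 0],
  [0, 0, -20],
  [0, 0, -60],
  [0, 0, -100],
  [0, 0, -140],
  [0, 0, -150],
  [0, 0, -150],
], grip=[1, 1, 1, 1, 1, 1, 1, 1, 1, 1, 1, 1], turn=[0, 0, 0, 0, 0, 0, 0, 0, 0, 0, 0, 0])

```text
t: 46.95
ee_pos: [0.4814, 0.2511, 0.4274]
ee_rot: [179.3, -0.7, 24.7]
contact_force: [-0.8, -0.1, -0.1]
width: 0.0876
```

```bash
python3 - <<'E'
from h import *
d=cams.snapshot("wrist");cv2.imwrite("pics/w21.png",d["image"])
print(proj(d,sh(-.112,-.001,.103)))
go(sh(-.111,-.001,.18),84.6)
E
```

```text
[180.95614845 235.07348494]
slide [-69.9  58.9  83. ] turn -59.9 dist 0.123 tcp [0.4808 0.2511 0.4259] [179.28  -0.55  24.68]
```

View pics/w21.png

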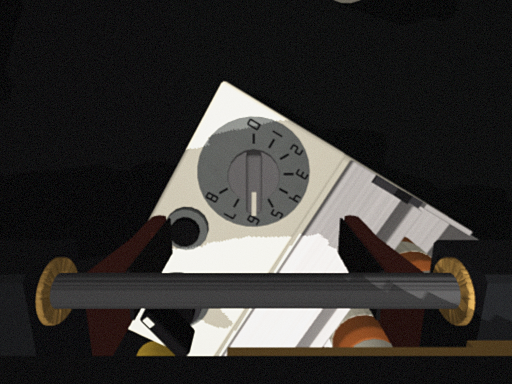

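The dial pointer is on 6. The button looks centred at (188,227), which is off my prediction of (181,235), so I'll look from above it with the gripper closed.

```bash
python3 - <<'E'
from h import *
d=cams.snapshot("wrist")
print(insh(back(d,(188,227),.103)), insh(back(d,(254,171),.078)))
E
```

```text
[-0.11108408  0.00997229] [-0.08051325  0.08611495]
```

Request:
carry_out([
  [-70, 59, 30],
  [-70, 59, 30],
  [-70, 59, 30],
  [-70, 59, 30],
  [-70, 59, 30],
  [-70, 59, 30],
  [-70, 59, 30],
  [-70, 59, 30],
  [-70, 59, 30],
  [-70, 59, 30],
  [-70, 59, 30],
  [-70, 59, 30],
  [-70, 59, 30],
  [-70, 59, 30],
  [-70, 59, 30],
  [-70, 59, 30],
], grip=[-1, -1, -1, -1, -1, -1, -1, -1, -1, -1, -1, -1, -1, -1, -1, -1], turn=[-60, -60, -60, -60, -60, -60, -60, -60, -60, -60, -60, -60, -60, -60, -60, -60])

```text
t: 48.65
ee_pos: [0.4419, 0.168, 0.3953]
ee_rot: [179.2, 0.4, 84.7]
contact_force: [0.4, 0.2, 0.1]
width: 0.0006
```

```bash
python3 - <<'E'
from h import *
d=cams.snapshot("wrist");crop(d,"w22",170,80,340,280,3)
print(proj(d,sh(-.111,-.001,.103)),proj(d,sh(-.15,0,.075)))
go(sh(-.111,-.001,.15),84.6)
t=cams.snapshot("top");crop(t,"t7",145,110,445,275,2.6)
E
```

```text
[256.51164669 186.06772411] [257.79840364 136.64548268]
slide [ 0.8  0.2 82.4] turn 0.1 dist 0.082 tcp [0.4419 0.168  0.3953] [179.23   0.42  84.66]
```

View pics/w22.png

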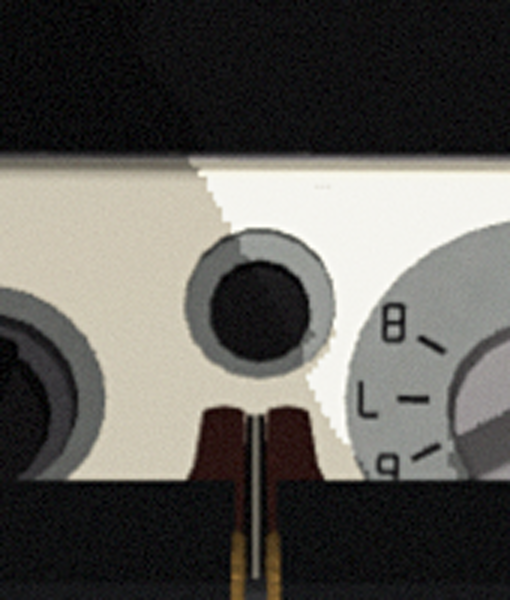

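View pics/t7.png

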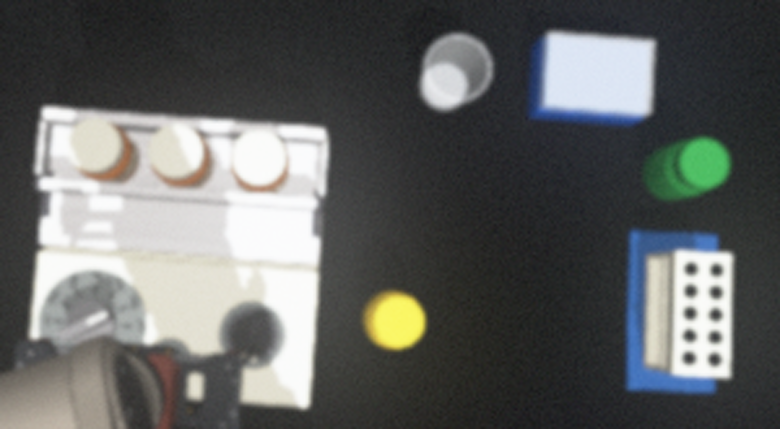

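Rack, jars and bystanders are all in place. The button is at (257,183) in the full image, about 2 mm nearer the front than predicted. I'll press in stages.

Request:
carry_out([
  [0.5, -2, 40],
  [0.5, -2, 80],
  [0.5, -2, 100],
  [0.5, -2, 108],
  [0.5, -2, 110],
  [0.5, -2, 110],
  [0.5, -2, 110],
], grip=[-1, -1, -1, -1, -1, -1, -1], turn=[0, 0, 0, 0, 0, 0, 0])

```text
t: 49.45
ee_pos: [0.4418, 0.168, 0.2864]
ee_rot: [179.1, 0.3, 84.7]
contact_force: [-0.1, -0.7, -0.9]
width: 0.0003
```

Request:
carry_out([
  [0, 0, 2],
  [0, 0, 4],
  [0, 0, 6],
  [0, 0, 8],
  [0, 0, 8],
  [0, 0, 8],
], grip=[-1, -1, -1, -1, -1, -1], turn=[0, 0, 0, 0, 0, 0])

```text
t: 50.05
ee_pos: [0.4421, 0.1681, 0.2784]
ee_rot: [179.1, 0.3, 84.7]
contact_force: [-0.5, 0.4, 2.2]
width: 0.0008
```

Request:
carry_out([
  [0, 0, 1.5],
  [0, 0, 3],
  [0, 0, 3],
  [0, 0, 3],
], grip=[-1, -1, -1, -1], turn=[0, 0, 0, 0])

```text
t: 50.45
ee_pos: [0.4421, 0.168, 0.2754]
ee_rot: [179.2, 0.3, 84.7]
contact_force: [-1.0, 1.7, 3.6]
width: 0.0001
```

Request:
carry_out([
  [0, 0, 1],
  [0, 0, 2],
  [0, 0, 3],
  [0, 0, 4],
  [0, 0, 4],
  [0, 0, 4],
], grip=[-1, -1, -1, -1, -1, -1], turn=[0, 0, 0, 0, 0, 0])

```text
t: 51.05
ee_pos: [0.4424, 0.1678, 0.2729]
ee_rot: [179.2, 0.2, 84.6]
contact_force: [-10.1, -1.6, 30.2]
width: 0.0006
```

It bottomed out with 30 N, so the button is fully pressed. Retreat.

Request:
carry_out([
  [0, 0, -10],
  [0, 0, -40],
  [0, 0, -80],
  [0, 0, -120],
  [0, 0, -150],
  [0, 0, -160],
  [0, 0, -160],
  [0, 0, -160],
], grip=[-1, -1, -1, -1, -1, -1, -1, -1], turn=[0, 0, 0, 0, 0, 0, 0, 0])

```text
t: 51.85
ee_pos: [0.4398, 0.1686, 0.4317]
ee_rot: [179.3, 0.3, 84.7]
contact_force: [0.4, -0.2, -0.5]
width: 0.0006
```

```bash
python3 - <<'E'
from h import *
d=cams.snapshot("wrist");cv2.imwrite("pics/w23.png",d["image"])
t=cams.snapshot("top");crop(t,"t8",145,110,445,275,2.6)
s=cams.snapshot("scene");crop(s,"s3",90,100,350,280,3)
b=lambda u,v,z: back(t,((u+.5)/2.6-.5+145,(v+.5)/2.6-.5+110),z)
for c in ((98,147),(180,152),(259,159)): print(insh(b(*c,.175))-[.089,0])
E
```

```text
[0.00716319 0.07318876]
[ 0.00779413 -0.00600165]
[ 0.00628509 -0.08249235]
```

View pics/w23.png

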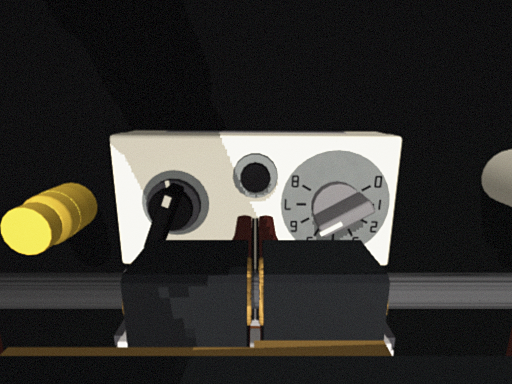

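View pics/t8.png

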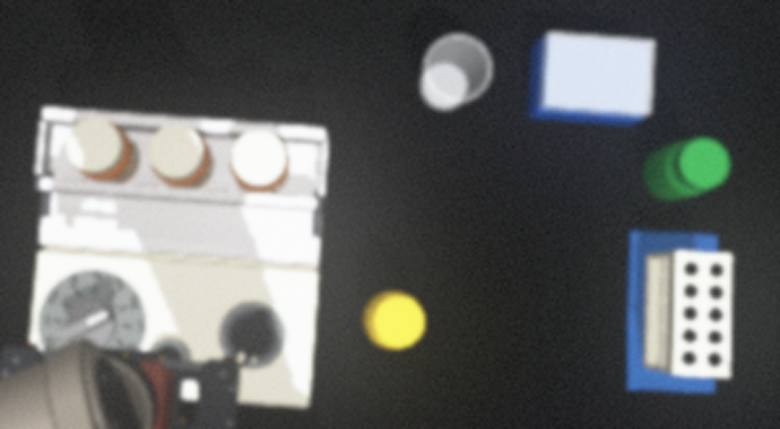

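View pics/s3.png

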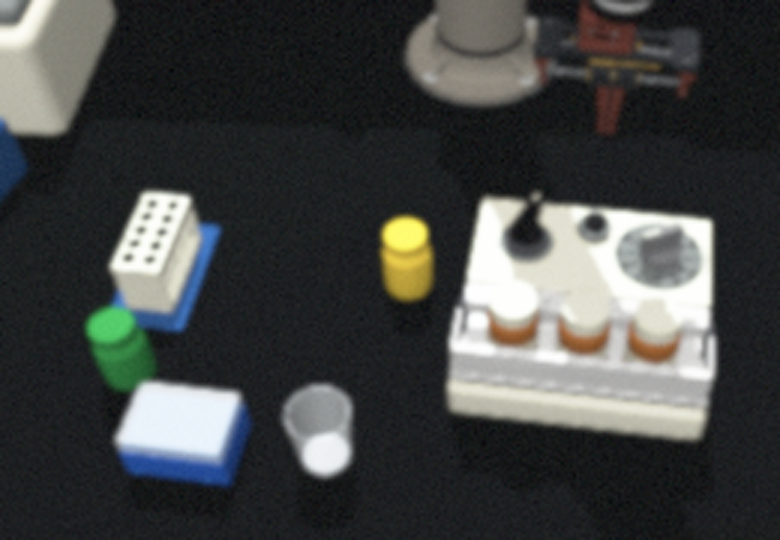

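The jars are at row x of about 6 to 8 mm, held by the bar. The dial points to 6, the button is up, the rack is on the mat, and the gripper is clear of everything. Handing in.

```bash
python3 - <<'E'
from h import *
print(r.finish_job())
E
```

```text
the job is handed in; nothing more can be done
None
```

I finished the job and handed it in after about 52 s on the robot's clock; the interface gave no verdict.

- **Rack:** it stands upright on the blue mat, about 3 mm from my estimate of the mat's centre.
- **Jars:** all three amber jars stand in the row, clamped at about x = 6–8 mm and y = +73, −6 and −82 mm. A clamped jar should stand at x = 9 mm, and the top camera's 2–3 mm per pixel explains the difference.
- **Clamp:** the torque rose to about 0.25 N m as the bar blocked. The pictures then gave about 3.0 rad for the screw and 3.54 rad for the knob, so the slip is about one click.
- **Dial:** I turned it from 1 to 6, and the wrist picture showed the pointer on 6 before the press.
- **Start button:** I pressed it down to its stop, reaching 30 N, and the last pictures show it up again.
- **Other things:** the beaker, tip box, and yellow and green jars look unmoved. I did not check the wash bottle's position again at the end, but the arm did not go near it while lowered. I saw no knocked jar or rack.

**Disagreement:** the first top-view estimate put the knob and button 3–4 mm further back than the wrist camera did. I used the wrist values.

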